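# Close the lot: nest the sorting bowls and slide the lot ticket to its mark

## Task

The lot is drilled, so clear the bench: nest the empty coloured sorting bowls in size order inside the big white one, each upright and sitting fully down on the floor of the next larger bowl present. When they are all nested, take the lot ticket off the drilling machine's plywood guard, hook it over the steel rail on the yellow stretch and slide it, without lifting it off, along the rail until it is centred on the green mark, and leave it hanging there. Do not disturb the oil bottle, the tub of pearls or the brush.

Things in the scene. Friction and masses are not known exactly. Their poses are not given: they have to be found in the camera images.
- bowl1: Largest bowl, white, 0.32 kg, always there, loose; rim 180 mm across, 64 mm high; origin at the centre of its underside, own z up. Turned-down rim lip 9 mm thick, 12 mm deep, mouth 162 mm; wall 3 mm thick, outside 168 mm under the lip tapering to 154 mm at the floor; inner floor 18 mm up. Pick bowls by the rim, one finger inside; each nested bowl stands 18 mm above the last.
- bowl2: Second largest bowl, blue, about 0.12 kg; may be absent, loose; rim 155 mm across, 64 mm high; origin at the centre of its underside, own z up. Turned-down rim lip 9 mm thick, 12 mm deep, mouth 137 mm; wall 3 mm thick, outside 143 mm under the lip tapering to 129 mm at the floor; inner floor 18 mm up.
- bowl3: Middle bowl, green, about 0.10 kg; may be absent, loose; rim 130 mm across, 64 mm high; origin at the centre of its underside, own z up. Turned-down rim lip 9 mm thick, 12 mm deep, mouth 112 mm; wall 3 mm thick, outside 118 mm under the lip tapering to 104 mm at the floor; inner floor 18 mm up.
- bowl4: Second smallest bowl, yellow, about 0.08 kg; may be absent, loose; rim 105 mm across, 64 mm high; origin at the centre of its underside, own z up. Turned-down rim lip 9 mm thick, 12 mm deep, mouth 87 mm; wall 3 mm thick, outside 93 mm under the lip tapering to 79 mm at the floor; inner floor 18 mm up.
- bowl5: Smallest bowl, terracotta red, about 0.06 kg; may be absent, loose; rim 80 mm across, 64 mm high; origin at the centre of its underside, own z up. Turned-down rim lip 9 mm thick, 12 mm deep, mouth 62 mm; wall 3 mm thick, outside 68 mm under the lip tapering to 54 mm at the floor; inner floor 18 mm up.
- ticket: Lot ticket, loose, 70 g: rigid steel hanger, an upside-down U 40 mm wide (own y) with a card plate. Origin: underside of the U's bridge, midway between its legs; z up, x from the card leg to the free leg, y along what it hangs on. Bridge 4 mm thick, legs 22 mm apart inside, 30 mm outside: pinch them from above. Starts hung on the guard, card outside. Hanging free it tilts 0.1 rad.
- ticket_card (a point): Middle of the ticket's white plate with its pink card: 70 mm wide, 88 mm high, 4 mm thick, 13 mm to own -x of the ticket's origin and 80 mm below it; the plate's lower edge is 124 mm below the origin.
- ticket_free (a point): Lower end of the ticket's free leg, 41 mm below the ticket's origin, flared out to 18 mm on its own +x side; this must pass over the rail or guard when hooking or lifting off.
- machine: Pearl drilling machine, fixed: blue bed, two steel spindle heads, plywood splash guard along its front. Origin on the bench below the guard's middle, z up, x from the guard towards the machine (35 to 190 mm behind the guard, under 145 mm high), y along the guard. Guard 10 mm thick (x -5 to +5 mm), 150 mm wide, straight top edge 190 mm above the bench.
- rail: Status rail, fixed: a straight steel tube 12 mm thick along own y, its axis 210 mm above the bench (top of tube 216 mm), on two 14 mm posts at y = -170 and +170 mm with feet 50 x 36 mm. Origin on the bench under the middle of the tube; own z up, own x away from the robot. The yellow stretch covers y = +55 to +125 mm. The robot side (-x) is open for the card plate.
- mark: Green painted band 24 mm long round the rail tube (it does not stand in the way of sliding), origin on the tube's axis at the middle of the band, own axes as the rail's; somewhere at y = -110 to -20 mm of the rail.
- oil: Bystander: amber oil bottle with a green nozzle, 56 mm across, 160 mm high, standing; origin at its underside.
- tub: Bystander: clear tub of pearls, 110 mm across, 48 mm high; origin at its underside.
- brush: Bystander: flat wooden brush lying on the bench, 205 mm long, 54 mm wide, 15 mm high; origin at its underside near the middle, bristles to own +x.

How it is judged:
By the outcome, as a careful person would: the job done as asked, in the order asked, and still so for the second after the job is handed in, with the robot touching nothing.
Of bowl2, bowl3, bowl4, bowl5 only 3 to 4 are there at a start; the rules pass over those that are not, and their reading is None.
At some moment in a run one of bowl1, bowl2, bowl3, bowl4, bowl5 may be knocked a few centimetres aside while the robot is not near it.
It also fails if it takes over 208 s, if anything falls off the work surface, if the arm or the gripper's body presses on something with over 40 N, if the wrist force passes 120 N, or if a joint passes its speed limit or range.

## Robot

A 6-joint arm with a two-finger parallel gripper is mounted at the origin on the work surface. World frame = base frame: x ahead of the robot, y to its left, z up, the work surface at z = 0. Lengths are in m, angles in rad, forces in N, time in s.
With the tool pointing down it reaches from about 0.35 to 0.85 m from the base axis. Payload 8.1 kg.
Tool frame: the origin (TCP) lies at the very end of the fingers, on their centre line; the grasp point (between the pads) lies 19 mm behind it (robot.pinch_z is the z of the grasp point in the tool frame, in m); z points along the fingers, y is the direction in which the jaws open and shut (so a half turn about z gives the same grasp; the last joint's range is limited). The gripper opens to 93 mm and grips with 3 to 60 N. Pads are 15 mm wide; open, the fingers measure 128 mm over their backs; the gripper's body (75 mm by 188 mm) begins 65 mm behind the grasp point.
Start: joints at [-1.228, 0.13, 1.488, -0, 1.523, -0.085], TCP at [0.249, -0.546, 0.219] pointing down, gripper open.
Joint ranges: [-2.96, 2.96], [-0.89, 2.26], [0.02, 2.5], [-1.34, 4.48], [0, 2.73], [-2.66, 2.66]. Speed limits (rad/s): [2.39, 2.39, 2.79, 3.14, 3.14, 3.14].

## Interface

Orientations are given as a rotation vector (axis times angle).
In Python, from plant import robot gives the robot as it stands.
- The arm moves only by the tool drive_tool, never from a script. Its argument "steps" is a list of rows, each an object of numbers: "jaw": the opening, from 0 (shut) to 1 (fully open); "tx", "ty", "tz": the shift along the tool's x, y, z scaled (see below); "turn": the turn about the tool's z scaled (see below). A call has 1 to 12 rows; each row is the pose to reach, as a shift and turn from the pose commanded when the call began, along the tool's axes at that moment, turning the shorter way round; what a row does not reach only later rows make up. The controller multiplies each number of a shift by 0.3 m and each number of a turn by 180 degrees. A row lasts 1/10 s, in which the tool goes at most 50 mm and 8.59 degrees, less where a joint would pass 70% of its speed; a pose out of reach is approached as far as the arm can. A call with a number of a shift or a turn outside -1 to 1 is refused whole. A call with a gripper value outside its range is refused whole. The fingers move at their own pace and stop on an object; "force" is the grip in N (left out, the last holds). Time passes only in rows, so rows that repeat a pose let the fingers close. It gives the time, the measured TCP pose, the force and the opening at its end, in the units of the state.
- robot.read_state(): the state, without advancing time (a new reading comes with each control period).
- robot.read_camera(name): name is "side" or "top" or "wrist"; returns (picture, depth): 420x560x3 uint8, blue, green, red; 420x560 float32, m along the optical axis (not along the pixel's ray), 0 where there is no reading.
- robot.get_calibration(name): a dict with "fx", "fy", "cx", "cy" (pixels), "eye" and "attitude" of the camera in the world. Camera axes: x right, y down, z forward; pixel columns grow to the right and rows downward; lengths in m; the calibration is good to about 2 mm. A picture is of the moment at which its call begins: read the wrist's pose just before it. get_calibration takes no time and is no camera call; for the wrist camera it gives the pose at the moment of the call.
- robot.close_job(): hands the job in, once; it reports no verdict.
The state is a dict: "t": time; "q": joint angles; "dq": joint speeds; "joint_torque": joint torques, N m; "tool_pos": TCP position; "orientation": TCP orientation; "force": force on the tool from outside, world axes, zero at the start; "wrist_torque": the same for the moment, N m; "opening": finger opening in m.
Only numpy, scipy, OpenCV 4.12 (cv2) and the standard library are available. Lean on these libraries where they do the work, as an engineer would, in place of code of your own. Each camera call takes 0.05 s, during which the arm holds its last target.

## Working session

There is one attempt and no reset: what is moved stays moved. The work goes in short steps, Python scripts to look and compute and a tool call to move; the robot and the scene stay as the last step left them, time stands still between calls to the robot, and variables do not carry over. Pictures are saved under pics/ and viewed, and the job is handed in when it is done.

Besides the shell and the picture viewer there is one more tool, called after "Emit:" as name(argument=value, ...) on one line, values as JSON. drive_tool: Moves the arm, as the interface text tells. Its arguments: {"type":"object","properties":{"steps":{"type":"array"},"force":{"type":"number"}},"required":["steps"]}

```bash
ls -la; mkdir -p pics
cat > h.py <<'E'
import numpy as np, cv2
from plant import robot
from scipy.spatial.transform import Rotation as R
def cam(n):
    c=robot.get_calibration(n); im,d=robot.read_camera(n); return im,d,c
E
python3 - <<'E'
from h import *
s=robot.read_state(); print({k:np.round(v,3) for k,v in s.items()})
for n in ("top","side","wrist"):
    im,d,c=cam(n); cv2.imwrite(f"pics/{n}0.png",im); np.save(f"pics/{n}0d.npy",d); print(n,c)
print(robot.pinch_z)
E
```

```text
total 12
drwxr-xr-x  3 agent agent 4096 Dec  6 14:04 .
drwxr-xr-x 23 root  root  4096 Dec  6 14:04 ..
drwxr-xr-x  2 agent agent 4096 Dec  6 14:04 pics
{'t': np.float64(0.0), 'q': array([-1.228,  0.131,  1.489,  0.   ,  1.523, -0.085]), 'dq': array([-0.001, -0.001, -0.001, -0.001, -0.001, -0.001]), 'joint_torque': array([-2.0000e-03, -5.5986e+01, -4.9175e+01,  7.7000e-02,  3.6000e-02,
       -0.0000e+00]), 'tool_pos': array([ 0.249, -0.545,  0.218]), 'orientation': array([-3.068, -0.667,  0.   ]), 'force': array([ 0.636, -0.038,  0.065]), 'wrist_torque': array([0.005, 0.015, 0.051]), 'opening': np.float64(0.093)}
top {'fx': 416.70351890905204, 'fy': 416.70351890905204, 'cx': 274.6878492737364, 'cy': 205.5855587986813, 'eye': array([0.48321255, 0.00781232, 1.16421597]), 'attitude': array([-2.14015847,  2.15176012, -0.11001136])}
side {'fx': 386.23292920731546, 'fy': 386.23292920731546, 'cx': 283.6901906207696, 'cy': 207.55801280242244, 'eye': array([0.14729147, 0.81061435, 0.86580204]), 'attitude': array([-0.66696141,  2.55782717, -1.22045967])}
wrist {'fx': 341.56200071646214, 'fy': 341.56200071646214, 'cx': 277.0429218104524, 'cy': 214.45938445468437, 'eye': array([ 0.32567773, -0.51043853,  0.384346  ]), 'attitude': array([ 2.42209017, -1.55785606, -0.23853628])}
-0.0188
```

View pics/top0.png

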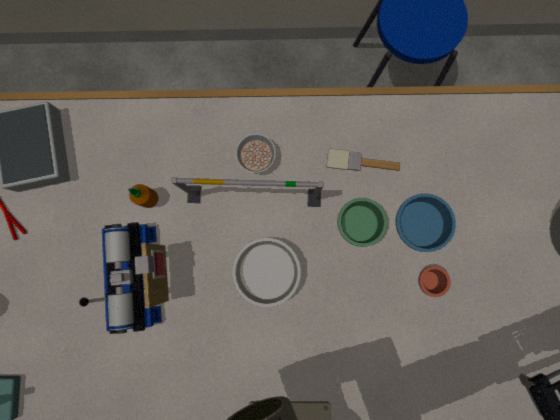

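View pics/side0.png

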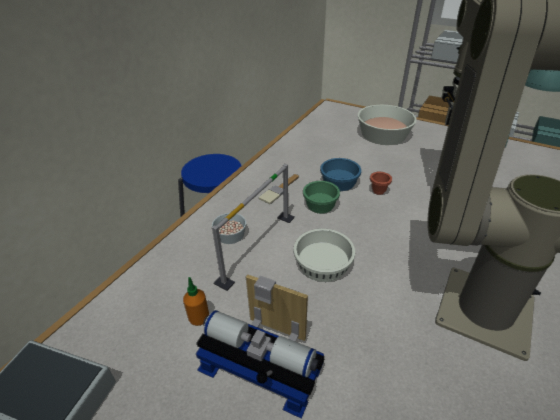

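View pics/wrist0.png

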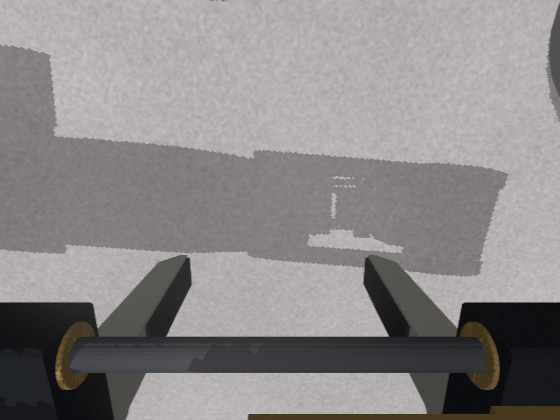

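The top view shows white bowl (267,272), green (362,222), blue (425,222) and red (434,281), with no yellow bowl. The rail runs along row ~184, with the yellow stretch at col 207 and the green mark at col 290. The machine is on the left, with the guard and ticket near (158,265). Next I'll measure these.

```bash
cat >> h.py <<'E'
def pts(im,d,c):
    v,u=np.mgrid[0:420,0:560]
    X=np.stack([(u-c['cx'])/c['fx']*d,(v-c['cy'])/c['fy']*d,d],-1)
    return X@R.from_rotvec(c['attitude']).as_matrix().T+c['eye']
def proj(P,c):
    p=(np.asarray(P)-c['eye'])@R.from_rotvec(c['attitude']).as_matrix()
    return np.stack([p[...,0]/p[...,2]*c['fx']+c['cx'],p[...,1]/p[...,2]*c['fy']+c['cy']],-1)
def cast(u,v,z,c):
    r=R.from_rotvec(c['attitude']).as_matrix()@np.array([(u-c['cx'])/c['fx'],(v-c['cy'])/c['fy'],1])
    return c['eye']+r*(z-c['eye'][2])/r[2]
def circ(x,y):
    A=np.c_[2*x,2*y,np.ones_like(x)]; s=np.linalg.lstsq(A,x*x+y*y,rcond=None)[0]
    return s[0],s[1],np.sqrt(s[2]+s[0]**2+s[1]**2)
HUE={'blue':(95,115),'green':(55,85),'red':(0,12)}
RAD={'blue':.0775,'green':.065,'red':.040,'white':.09}
from scipy.optimize import least_squares
def bowls(im,d,c,names=('white','blue','green','red'),zr=.064,guess={}):
    """outer-rim circle: contour of colour mask cast on rim plane, robust circle fit with known radius"""
    hsv=cv2.cvtColor(im,cv2.COLOR_BGR2HSV); P=pts(im,d,c); out={}
    for n in names:
        if n=='white': m=(P[...,2]>.05)&(P[...,2]<.08)&(hsv[...,1]<40)
        else:
            lo,hi=HUE[n]; m=(hsv[...,0]>=lo)&(hsv[...,0]<=hi)&(hsv[...,1]>70)&(P[...,2]<.17)&(P[...,2]>.008)
        m&=(P[...,0]>.3)&(P[...,0]<.9)&(abs(P[...,1])<.7)
        m=m.astype(np.uint8)
        k,l,st,ce=cv2.connectedComponentsWithStats(m)
        if k<2: continue
        i=1+np.argmax(st[1:,4]); 
        z=zr[n] if isinstance(zr,dict) else zr
        q=P[(l==i)&(abs(P[...,2]-z)<.006)]
        ring=(l==i)&(abs(P[...,2]-z)<.006)
        cs,_=cv2.findContours((l==i).astype(np.uint8),cv2.RETR_EXTERNAL,cv2.CHAIN_APPROX_NONE)
        b=max(cs,key=len)[:,0]
        w=np.array([cast(u,v,z,c) for u,v in b])
        r=RAD[n]
        x0=np.median(w[:,:2],0)
        s=least_squares(lambda t:np.hypot(w[:,0]-t[0],w[:,1]-t[1])-r,x0,loss='soft_l1',f_scale=.002).x
        f=circ(q[:,0],q[:,1]) if len(q)>10 else None
        out[n]=(s,f,len(q),np.median(q[:,2]) if len(q) else None)
    return out
E
python3 - <<'E'
from h import *
for n in ("top","side"):
    im=cv2.imread(f"pics/{n}0.png"); d=np.load(f"pics/{n}0d.npy"); c=robot.get_calibration(n)
    for k,v in bowls(im,d,c).items(): print(n,k,np.round(v[0],4),np.round(v[1],4) if v[1] else None,v[2:])
im=cv2.imread(f"pics/top0.png"); d=np.load(f"pics/top0d.npy"); c=robot.get_calibration("top"); P=pts(im,d,c)
hsv=cv2.cvtColor(im,cv2.COLOR_BGR2HSV)
# heights map around machine and rail
cr=im[140:350,90:340]; cv2.imwrite("pics/crop0.png",cv2.resize(cr,None,fx=3,fy=2.85,interpolation=cv2.INTER_NEAREST)[:600,:800])
m=(P[...,2]>.19)&(P[...,2]<.23)&(P[...,1]<.3)&(P[...,0]>.4)
v,u=np.nonzero(m); q=P[m]; print(len(q),q.min(0),q.max(0))
g=(hsv[...,0]>45)&(hsv[...,0]<75)&(hsv[...,1]>120)&m; y=(hsv[...,0]>15)&(hsv[...,0]<35)&(hsv[...,1]>120)&m
for k in (g,y):
    v,u=np.nonzero(k&(np.arange(420)[:,None]<200)); print(len(u),u.min(),u.max(),v.min(),v.max(),P[k].mean(0))
for v in range(172,196,1): print(v,[ (round(float(P[v,u,2]),3)) for u in (175,200,230,260,290,320)])
E
```

```text
top white [0.7865 0.6632] [0.7864 0.686  0.0746] (574, np.float64(0.06780182961599512))
top blue [ 0.5754 -0.3628] [ 0.5755 -0.3624  0.0721] (592, np.float64(0.06410908151032235))
top green [ 0.5774 -0.1974] [ 0.5777 -0.197   0.0593] (408, np.float64(0.06427624817088995))
top red [ 0.4233 -0.3779] [ 0.4234 -0.3779  0.0354] (337, np.float64(0.06433416499213074))
side white [0.7793 0.721 ] [0.7802 0.698  0.0852] (418, np.float64(0.0678269899282471))
side blue [0.4233 0.5348] [0.4289 0.4902 0.0817] (803, np.float64(0.05988623845373475))
side green [ 0.5717 -0.1853] [ 0.5773 -0.195   0.0598] (215, np.float64(0.06259190118655855))
side red [ 0.4195 -0.3626] [ 0.4229 -0.3762  0.0354] (124, np.float64(0.06253747560696549))
822 [ 0.64493055 -0.08036222  0.19283968] [0.67149303 0.27021244 0.22249425]
43 286 295 182 186 [ 0.65336905 -0.00778511  0.21620785]
154 193 222 179 184 [0.66118536 0.18396389 0.21532174]
172 [-0.005, -0.003, -0.002, -0.004, 0.002, -0.001]
173 [-0.001, 0.002, 0.003, -0.003, -0.002, 0.001]
174 [-0.003, 0.001, 0.006, -0.0, -0.005, 0.001]
175 [-0.002, -0.001, -0.0, -0.004, 
[... 248 characters left out ...]

181 [0.217, 0.217, 0.217, 0.215, 0.215, 0.218]
182 [0.218, 0.216, 0.216, 0.213, 0.214, 0.221]
183 [0.211, 0.212, 0.214, 0.216, 0.217, 0.217]
184 [0.197, 0.002, 0.209, 0.214, 0.216, 0.218]
185 [0.004, -0.001, 0.002, 0.211, 0.216, 0.217]
186 [0.003, 0.007, -0.0, -0.004, 0.21, 0.218]
187 [0.002, 0.005, -0.003, -0.0, 0.001, 0.211]
188 [-0.002, 0.004, 0.002, 0.0, -0.001, 0.198]
189 [-0.002, 0.001, 0.004, 0.001, 0.0, 0.184]
190 [0.002, 0.0, 0.0, 0.002, 0.005, 0.173]
191 [-0.0, 0.001, -0.004, 0.002, -0.005, 0.152]
192 [-0.001, -0.0, -0.002, -0.001, 0.0, 0.006]
193 [-0.001, -0.0, 0.001, -0.002, -0.0, 0.009]
194 [0.001, 0.001, 0.001, 0.002, 0.001, 0.006]
195 [-0.003, -0.0, 0.001, 0.006, -0.0, 0.005]
```

Run:
```python
from h import *
im=cv2.imread(f"pics/side0.png")
cv2.imwrite("pics/crop1.png",cv2.resize(im[150:410,180:340],None,fx=2.3,fy=2.3,interpolation=cv2.INTER_CUBIC))
```

```text
(no output)
```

View pics/crop0.png

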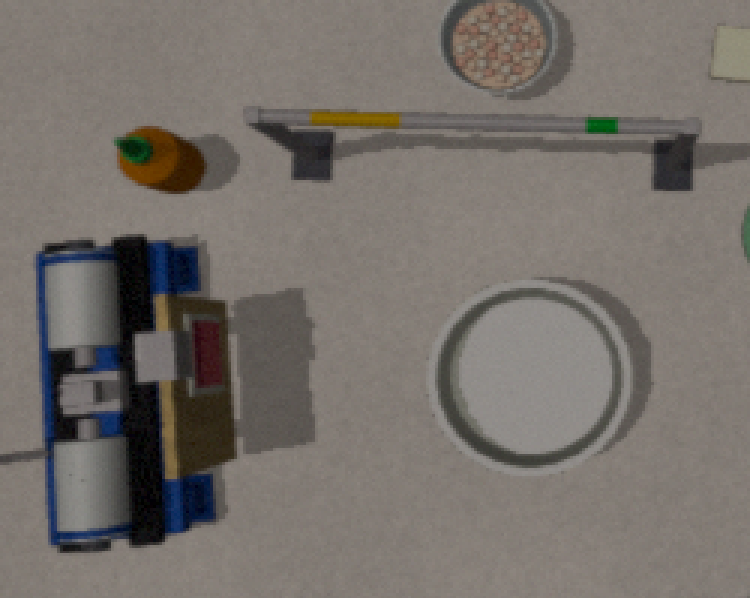

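View pics/crop1.png

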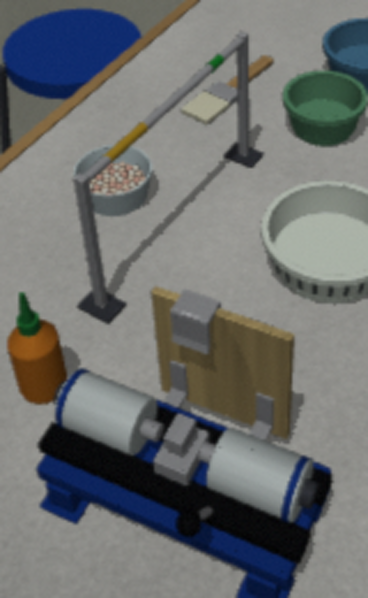

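```bash
sed -i 's/(abs(P\[...,1\])<.7)/(abs(P[...,1]+.1)<.45)/' h.py
cat >> h.py <<'E'
def go(x,y,z,yaw):
    """scaled shift to a world target; yaw=angle of tool x (deg)"""
    s=robot.read_state(); M=R.from_rotvec(s['orientation']).as_matrix()
    d=M.T@(np.array([x,y,z])-s['tool_pos']); cur=np.degrees(np.arctan2(M[1,0],M[0,0]))
    t=-((yaw-cur+180)%360-180)
    print('tx %.4f ty %.4f tz %.4f turn %.4f'%(*(d/.3),t/180),'cur',np.round(s['tool_pos'],4),round(cur,2))
E
python3 - <<'E'
from h import *
for n in ("top","side"):
    im=cv2.imread(f"pics/{n}0.png"); d=np.load(f"pics/{n}0d.npy"); c=robot.get_calibration(n)
    for k,v in bowls(im,d,c).items(): print(n,k,np.round(v[0],4),np.round(v[1],4) if v[1] else None,v[2:])
im=cv2.imread(f"pics/top0.png"); d=np.load(f"pics/top0d.npy"); c=robot.get_calibration("top"); P=pts(im,d,c)
# rail axis: midpoints of tube band rows per column on top z
L=[]
for u in range(200,312,4):
    v=[k for k in range(170,192) if P[k,u,2]>.205]
    L.append(cast(u,np.mean(v),.212,c)[:2])
L=np.array(L); f=np.polyfit(L[:,1],L[:,0],1); print('rail x= %.4f*y+%.4f'%tuple(f),'angle',np.degrees(np.arctan(f[0])),L[[0,-1]])
hsv=cv2.cvtColor(im,cv2.COLOR_BGR2HSV)
for (lo,hi,u0,u1) in((45,75,270,310),(15,35,180,240)):
    k=(hsv[...,0]>lo)&(hsv[...,0]<hi)&(hsv[...,1]>110); v,u=np.nonzero(k[176:192,u0:u1]); v+=176;u+=u0
    print([np.round(cast(x,v.mean(),.212,c),4) for x in (u.min()-.5,u.mean(),u.max()+.5)])
# ticket/guard
reg=np.zeros((420,560),bool); reg[235:320,125:185]=1
for lo,hi in((.175,.19),(.186,.2),(.15,.21)):
    m=reg&(P[...,2]>lo)&(P[...,2]<hi); v,u=np.nonzero(m); print(lo,hi,m.sum(),np.round(P[m].min(0),3),np.round(P[m].max(0),3))
for v in range(240,312,4): print(v,[(int(1000*P[v,u,2])) for u in range(130,176,2)])
E
```

```text
top white [0.4484 0.0564] [0.4486 0.0564 0.085 ] (741, np.float64(0.06432566207741108))
top blue [ 0.5754 -0.3628] [ 0.5755 -0.3624  0.0721] (592, np.float64(0.06410908151032235))
top green [ 0.5774 -0.1974] [ 0.5777 -0.197   0.0593] (408, np.float64(0.06427624817088995))
top red [ 0.4233 -0.3779] [ 0.4234 -0.3779  0.0354] (337, np.float64(0.06433416499213074))
side white [0.4476 0.0622] [0.4489 0.0585 0.085 ] (524, np.float64(0.06291751471671386))
side blue [ 0.5702 -0.3484] [ 0.5752 -0.3606  0.0726] (228, np.float64(0.062318644120391786))
side green [ 0.5717 -0.1853] [ 0.5773 -0.195   0.0598] (215, np.float64(0.06259190118655855))
side red [ 0.4195 -0.3626] [ 0.4229 -0.3762  0.0354] (124, np.float64(0.06253747560696549))
rail x= 0.0375*y+0.6549 angle 2.1455814925833603 [[ 0.66216341  0.20329962]
 [ 0.65303517 -0.04792162]]
[array([0.6542, 0.0041, 0.212 ]), array([ 0.6541, -0.0079,  0.212 ]), array([ 0.654, -0.019,  0.212])]
[array([0.6621, 0.2209, 0.212 ]), array([0.6618, 0.1846, 0.212 ]), array([0.6615, 0.1507, 0.212 ])]
0.175 0.19 221 [0.372 0.32  0.175] [0.52  0.348 0.19 ]
0.186
[... 1235 characters left out ...]
75, 79, 76, 76, 77, 76, 62, 187, 189, 188, 171, 158, 139, 124, 111, 92, 74, 54, 38, 4, 1, 2, -2]
288 [75, 75, 78, 79, 74, 72, 66, 186, 191, 187, 175, 156, 145, 126, 110, 93, 74, 57, 40, -5, -3, 0, -2]
292 [93, 74, 76, 80, 74, 76, 66, 187, 191, 185, 176, 160, 143, 128, 116, 94, 76, 62, 43, 0, 3, 1, -2]
296 [110, 75, 73, 75, 78, 76, 73, 192, 188, 186, 175, 161, 145, 126, 115, 95, 85, 66, 47, 26, -3, 0, 4]
300 [108, 73, 77, 75, 73, 75, 71, 62, 188, 192, 174, 163, 147, 133, 115, 100, 84, 65, 46, 32, 3, 0, -1]
304 [114, 94, 73, 75, 72, 78, 69, 58, 191, 192, 175, 164, 149, 133, -3, -1, -3, 0, 0, 0, 2, -2, 1]
308 [111, 102, 74, 75, 73, 73, 72, 60, 59, 59, 57, 44, 5, 8, 8, 1, -5, 2, 2, -1, -3, 1, 0]
```

The white bowl is at (0.4485, 0.0567), blue at (0.575,-0.363), green at (0.577,-0.197) and red at (0.423,-0.378). The yellow bowl is absent. I'll pick each one by its −y rim.

```bash
python3 -c "
from h import *
go(.5754,-.4357,.12,0)"
```

```text
tx 1.1423 ty 0.1190 tz 0.3262 turn 0.1362 cur [ 0.2488 -0.5455  0.2179] 24.51
```

Emit:
drive_tool(steps=[{"tx":0.57,"ty":0.06,"tz":0.16,"turn":0.136,"jaw":0.45},{"tx":0.57,"ty":0.06,"tz":0.16,"turn":0.136,"jaw":0.45},{"tx":0.57,"ty":0.06,"tz":0.16,"turn":0.136,"jaw":0.45},{"tx":0.57,"ty":0.06,"tz":0.16,"turn":0.136,"jaw":0.45},{"tx":0.57,"ty":0.06,"tz":0.16,"turn":0.136,"jaw":0.45},{"tx":0.57,"ty":0.06,"tz":0.16,"turn":0.136,"jaw":0.45}], force=45)

```text
t: 0.75
tool_pos: [0.4122, -0.4906, 0.1698]
orientation: [-3.141, -0.004, 0.002]
force: [-0.9, 0.3, 0.8]
opening: 0.0495
```

```bash
python3 -c "
from h import *
go(.5754,-.4357,.12,0)"
```

```text
tx 0.5446 ty -0.1815 tz 0.1655 turn 0.0008 cur [ 0.4122 -0.4906  0.1698] 0.15
```

Emit:
drive_tool(steps=[{"tx":0.545,"ty":-0.182,"tz":0.165,"jaw":0.45},{"tx":0.545,"ty":-0.182,"tz":0.165,"jaw":0.45},{"tx":0.545,"ty":-0.182,"tz":0.165,"jaw":0.45},{"tx":0.545,"ty":-0.182,"tz":0.165,"jaw":0.45},{"tx":0.545,"ty":-0.182,"tz":0.165,"jaw":0.45},{"tx":0.545,"ty":-0.182,"tz":0.165,"jaw":0.45}])

```text
schema error: expected keys jaw, tx, ty, tz, turn
```

```bash
cat > look.py <<'E'
import sys
from h import *
tag=sys.argv[1]
for n in sys.argv[2:]:
    im,d,c=cam(n); cv2.imwrite(f"pics/{n}{tag}.png",im); np.save(f"pics/{n}{tag}d.npy",d)
    if n!='wrist':
        for k,v in bowls(im,d,c).items(): print(n,k,np.round(v[0],4),np.round(v[1],4) if v[1] else None,v[2],v[3])
    else: print(c)
E
python3 look.py 1 top wrist
python3 -c "
from h import *
go(.5754,-.4357,.051,0)"
```

```text
top white [0.4484 0.0565] [0.4486 0.0564 0.085 ] 739 0.06415251721727322
top blue [ 0.5753 -0.3627] [ 0.5756 -0.3624  0.0721] 601 0.0638812813015115
top green [ 0.5773 -0.1974] [ 0.5776 -0.1971  0.0592] 399 0.06406731184502745
top red [ 0.4233 -0.378 ] [ 0.4234 -0.3779  0.0354] 335 0.0644070638953369
{'fx': 341.56200071646214, 'fy': 341.56200071646214, 'cx': 277.0429218104524, 'cy': 214.45938445468437, 'eye': array([ 0.49598242, -0.49055111,  0.33702152]), 'attitude': array([ 2.05987001, -2.0580613 , -0.31358222])}
tx 0.5475 ty -0.1874 tz 0.3993 turn 0.0001 cur [ 0.4112 -0.4919  0.1709] 0.01
```

View pics/wrist1.png

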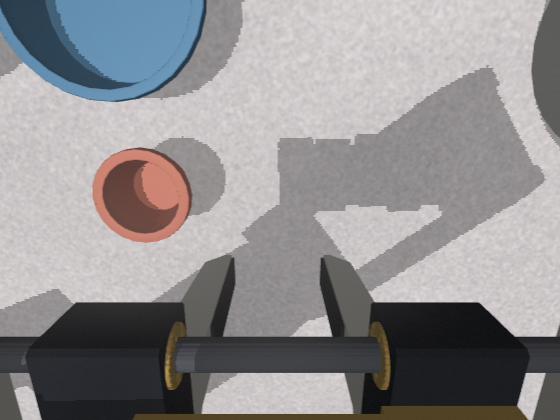

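The move was refused because every row needs all five keys. The wrist view shows red at (142,195) and blue top left, with nothing disturbed. I'll send the move again.

Emit:
drive_tool(steps=[{"tx":0.548,"ty":-0.187,"tz":0.165,"turn":0,"jaw":0.45},{"tx":0.548,"ty":-0.187,"tz":0.165,"turn":0,"jaw":0.45},{"tx":0.548,"ty":-0.187,"tz":0.165,"turn":0,"jaw":0.45},{"tx":0.548,"ty":-0.187,"tz":0.165,"turn":0,"jaw":0.45},{"tx":0.548,"ty":-0.187,"tz":0.165,"turn":0,"jaw":0.45},{"tx":0.548,"ty":-0.187,"tz":0.165,"turn":0,"jaw":0.45},{"tx":0.548,"ty":-0.187,"tz":0.165,"turn":0,"jaw":0.45}])

```text
t: 1.55
tool_pos: [0.5751, -0.4369, 0.1222]
orientation: [3.14, -0.002, 0.001]
force: [-0.5, -0.2, 0.4]
opening: 0.042
```

```bash
python3 look.py 2 top wrist
python3 -c "
from h import *
go(.5754,-.4357,.051,0)"
```

```text
top white [0.4484 0.0565] [0.4485 0.0564 0.085 ] 737 0.0640995513338658
top blue [ 0.5753 -0.3607] [ 0.5755 -0.3625  0.0722] 468 0.06429646213449003
top green [ 0.5773 -0.1979] [ 0.5776 -0.1969  0.0592] 398 0.06430450944085486
top red [ 0.4233 -0.3768] [ 0.4234 -0.3776  0.0353] 285 0.06445343687989702
{'fx': 341.56200071646214, 'fy': 341.56200071646214, 'cx': 277.0429218104524, 'cy': 214.45938445468437, 'eye': array([ 0.65928983, -0.43604533,  0.28901494]), 'attitude': array([ 2.05717724, -2.06165737, -0.3111389 ])}
tx 0.0004 ty -0.0039 tz 0.2377 turn -0.0005 cur [ 0.5752 -0.4368  0.1223] -0.09
```

View pics/wrist2.png

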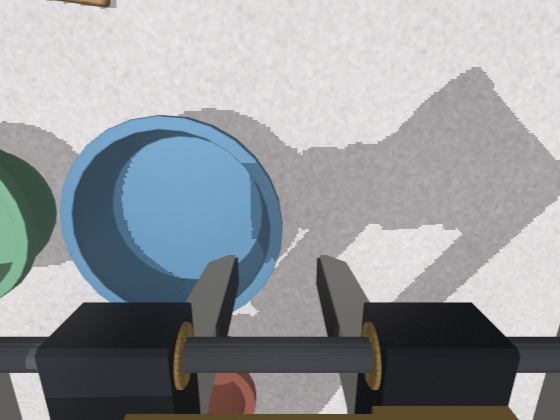

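Emit:
drive_tool(steps=[{"tx":0,"ty":-0.004,"tz":0.12,"turn":0,"jaw":0.45},{"tx":0,"ty":-0.004,"tz":0.18,"turn":0,"jaw":0.45},{"tx":0,"ty":-0.004,"tz":0.238,"turn":0,"jaw":0.45},{"tx":0,"ty":-0.004,"tz":0.238,"turn":0,"jaw":0.45},{"tx":0,"ty":-0.004,"tz":0.238,"turn":0,"jaw":0.05},{"tx":0,"ty":-0.004,"tz":0.238,"turn":0,"jaw":0.05},{"tx":0,"ty":-0.004,"tz":0.238,"turn":0,"jaw":0.05},{"tx":0,"ty":-0.004,"tz":0.238,"turn":0,"jaw":0.05},{"tx":0,"ty":-0.004,"tz":0.238,"turn":0,"jaw":0.05},{"tx":0,"ty":-0.004,"tz":0.238,"turn":0,"jaw":0.05}])

```text
t: 2.65
tool_pos: [0.5768, -0.4343, 0.0506]
orientation: [3.141, 0.001, 0.002]
force: [-0.2, -0.7, 3.1]
opening: 0.0084
```

```bash
python3 look.py 3 wrist; python3 -c "
from h import *
go(.5754,-.4357,.17,0)"
```

```text
{'fx': 341.56200071646214, 'fy': 341.56200071646214, 'cx': 277.0429218104524, 'cy': 214.45938445468437, 'eye': array([ 0.66094774, -0.43331984,  0.21730617]), 'attitude': array([ 2.05961585, -2.05951056, -0.31084962])}
tx -0.0043 ty 0.0049 tz -0.3982 turn 0.0002 cur [ 0.5768 -0.4343  0.0506] 0.03
```

View pics/wrist3.png

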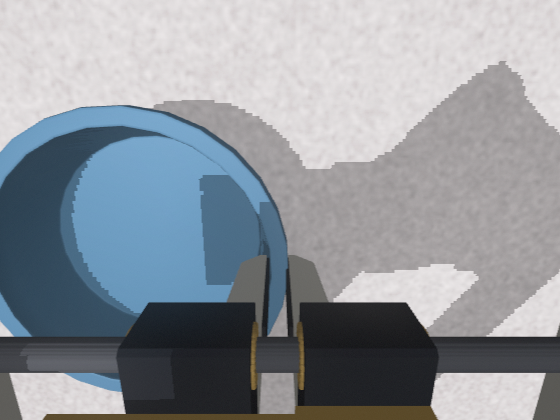

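The rim is gripped, with an 8.4 mm opening at the lip. I'll lift.

Emit:
drive_tool(steps=[{"tx":0,"ty":0,"tz":-0.1,"turn":0,"jaw":0.05},{"tx":0,"ty":0,"tz":-0.2,"turn":0,"jaw":0.05},{"tx":0,"ty":0,"tz":-0.3,"turn":0,"jaw":0.05},{"tx":0,"ty":0,"tz":-0.4,"turn":0,"jaw":0.05},{"tx":0,"ty":0,"tz":-0.4,"turn":0,"jaw":0.05},{"tx":0,"ty":0,"tz":-0.4,"turn":0,"jaw":0.05}])

```text
t: 3.3
tool_pos: [0.5766, -0.4342, 0.1701]
orientation: [3.141, 0.001, 0.001]
force: [-0.2, 0.1, -1.7]
opening: 0.0084
```

```bash
python3 look.py 4 top side; python3 -c "
from h import *
go(.4485,.0567-.073,.17,0)"
```

```text
top white [0.4484 0.0564] [0.4485 0.0564 0.085 ] 738 0.06412856567766123
top blue [ 0.5933 -0.3967] None 0 None
top green [ 0.5779 -0.1979] [ 0.5777 -0.1971  0.0593] 397 0.06419352319229854
top red [ 0.4233 -0.3779] [ 0.4234 -0.3779  0.0355] 338 0.06413124209648213
side white [0.4476 0.0622] [0.4491 0.0586 0.085 ] 534 0.06280434089736514
side blue [ 0.6563 -0.5593] None 0 None
side green [ 0.5719 -0.1833] [ 0.5776 -0.1945  0.0598] 198 0.0625058713077492
side red [ 0.4196 -0.3626] [ 0.423  -0.3762  0.0355] 116 0.062375793407230595
tx -0.4225 ty -1.3899 tz -0.0051 turn 0.0002 cur [ 0.5755 -0.4332  0.1672] 0.03
```

View pics/side4.png

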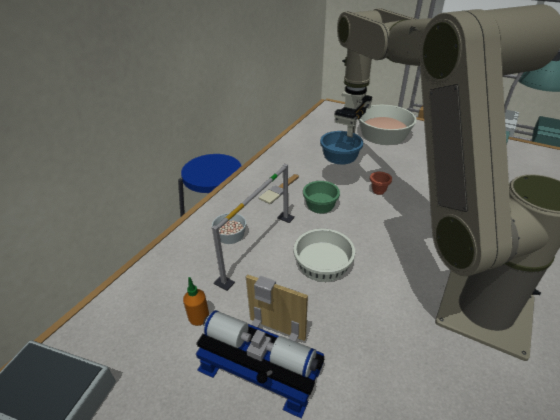

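```bash
cat > rim.py <<'E'
import sys
from h import *
# tilt of carried bowl: plane through rim points of colour
def rim(n,tag,camn='top'):
    im=cv2.imread(f'pics/{camn}{tag}.png'); d=np.load(f'pics/{camn}{tag}d.npy'); c=robot.get_calibration(camn)
    P=pts(im,d,c); h=cv2.cvtColor(im,cv2.COLOR_BGR2HSV); lo,hi=HUE[n]
    m=(h[...,0]>=lo)&(h[...,0]<=hi)&(h[...,1]>70)&(P[...,2]>.02)&(P[...,2]<.3)&(P[...,0]<.9)&(P[...,1]<.3)
    q=P[m]; zt=np.percentile(q[:,2],90); q=q[abs(q[:,2]-zt)<.012]
    for _ in range(3):
        A=np.c_[q[:,:2],np.ones(len(q))]; f=np.linalg.lstsq(A,q[:,2],rcond=None)[0]; r=q[:,2]-A@f; q=q[(r>-.004)]
    x,y,rr=circ(q[:,0],q[:,1]); print(n,'slopes deg',np.degrees(f[:2]),'circle',x,y,rr,'z',f@[x,y,1],len(q))
rim(*sys.argv[1:])
E
python3 rim.py blue 4
```

```text
blue slopes deg [-0.03079675  0.12903239] circle 0.5824806442971863 -0.3616307718593216 0.07231882974166946 z 0.18383344677596686 634
```

Emit:
drive_tool(steps=[{"tx":-0.21,"ty":-0.7,"tz":0,"turn":0,"jaw":0.05},{"tx":-0.21,"ty":-0.7,"tz":0,"turn":0,"jaw":0.05},{"tx":-0.21,"ty":-0.7,"tz":0,"turn":0,"jaw":0.05},{"tx":-0.21,"ty":-0.7,"tz":0,"turn":0,"jaw":0.05},{"tx":-0.21,"ty":-0.7,"tz":0,"turn":0,"jaw":0.05}])

```text
t: 3.9
tool_pos: [0.5107, -0.2194, 0.1668]
orientation: [-3.138, -0.004, 0.007]
force: [1.0, -0.8, -1.7]
opening: 0.0087
```

```bash
python3 -c "
from h import *
go(.4485,.0567-.073,.17,0)"
```

```text
tx -0.2055 ty -0.6776 tz -0.0073 turn 0.0008 cur [ 0.5107 -0.2194  0.1668] 0.15
```

Emit:
drive_tool(steps=[{"tx":-0.21,"ty":-0.69,"tz":0,"turn":0,"jaw":0.05},{"tx":-0.21,"ty":-0.69,"tz":0,"turn":0,"jaw":0.05},{"tx":-0.21,"ty":-0.69,"tz":0,"turn":0,"jaw":0.05},{"tx":-0.21,"ty":-0.69,"tz":0,"turn":0,"jaw":0.05},{"tx":-0.21,"ty":-0.69,"tz":0,"turn":0,"jaw":0.05},{"tx":-0.21,"ty":-0.69,"tz":0,"turn":0,"jaw":0.05},{"tx":-0.21,"ty":-0.69,"tz":0,"turn":0,"jaw":0.05}])

```text
t: 4.6
tool_pos: [0.4495, -0.017, 0.1685]
orientation: [3.141, 0.003, -0.003]
force: [1.0, 0.5, -1.2]
opening: 0.0085
```

```bash
python3 look.py 5 top side; python3 rim.py blue 5;python3 rim.py blue 5 side; python3 -c "
from h import *
go(.4485,.0567-.073,.17,0)"
```

```text
top white [0.452 0.057] [0.4236 0.0812 0.0537] 31 0.0640522582369576
top blue [0.4504 0.0508] None 0 None
top green [ 0.5777 -0.1977] [ 0.5777 -0.1971  0.0593] 405 0.06419934911991554
top red [ 0.4233 -0.3779] [ 0.4234 -0.378   0.0355] 337 0.06407372976524739
side white [0.4483 0.061 ] [0.4489 0.0586 0.085 ] 384 0.06283882314842426
side blue [ 0.5064 -0.0669] None 0 None
side green [ 0.6468 -0.1482] [ 0.5806 -0.1926  0.0566] 59 0.06285416002559929
side red [ 0.4194 -0.3626] [ 0.4234 -0.3763  0.0359] 124 0.06254722931415335
blue slopes deg [-0.18190894 -0.10924062] circle 0.4551054309463336 0.05383261797765235 0.07232992232047608 z 0.18215101771865158 360
blue slopes deg [-0.02167052  0.01971494] circle 0.4554648799337925 0.05597335720947713 0.0725428699977413 z 0.18084442203544518 429
tx -0.0050 ty -0.0054 tz -0.0034 turn -0.0001 cur [ 0.45   -0.0179  0.169 ] -0.02
```

View pics/top5.png

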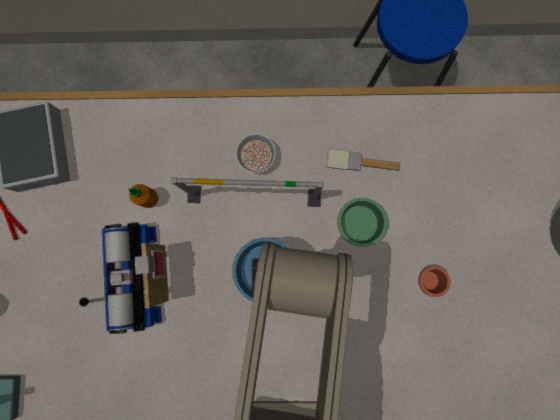

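View pics/side5.png

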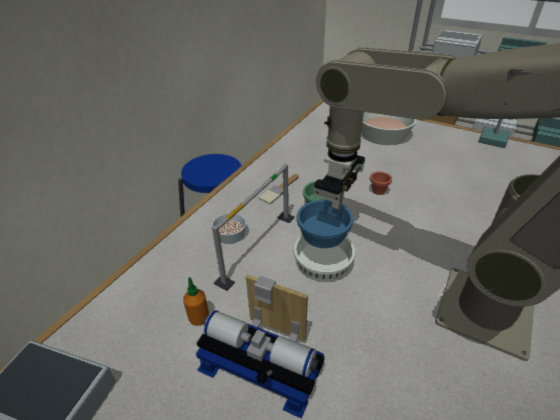

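Emit:
drive_tool(steps=[{"tx":-0.023,"ty":-0.008,"tz":0.1,"turn":0,"jaw":0.05},{"tx":-0.023,"ty":-0.008,"tz":0.2,"turn":0,"jaw":0.05},{"tx":-0.023,"ty":-0.008,"tz":0.27,"turn":0,"jaw":0.05},{"tx":-0.023,"ty":-0.008,"tz":0.3,"turn":0,"jaw":0.05},{"tx":-0.023,"ty":-0.008,"tz":0.328,"turn":0,"jaw":0.05},{"tx":-0.023,"ty":-0.008,"tz":0.328,"turn":0,"jaw":0.05},{"tx":-0.023,"ty":-0.008,"tz":0.328,"turn":0,"jaw":0.05}])

```text
t: 5.4
tool_pos: [0.444, -0.015, 0.0722]
orientation: [3.141, 0.0, 0.002]
force: [0.7, 0.3, -1.6]
opening: 0.0087
```

```bash
python3 look.py 6 side; python3 rim.py blue 6 side; python3 -c "
from h import *
print(robot.read_state()['force'])
go(.4485,.0567-.073,.17,0)"
```

```text
side white [0.4486 0.0598] [0.449  0.0585 0.0851] 333 0.06299582364309086
side blue [0.4527 0.052 ] [0.4504 0.0575 0.0677] 214 0.06329818800275999
side green [ 0.5818 -0.1744] [ 0.5776 -0.1947  0.0596] 130 0.061754624007543835
side red [ 0.4195 -0.3626] [ 0.4234 -0.3762  0.0353] 120 0.062247140030346426
blue slopes deg [0.15271801 0.13871841] circle 0.44981781396991594 0.05861186833446014 0.07237979058620334 z 0.08433474116244674 388
[-0.03050062  0.39651171 -0.28951041]
tx 0.0149 ty 0.0047 tz -0.3251 turn 0.0001 cur [ 0.4442 -0.0149  0.0725] 0.02
```

View pics/side6.png

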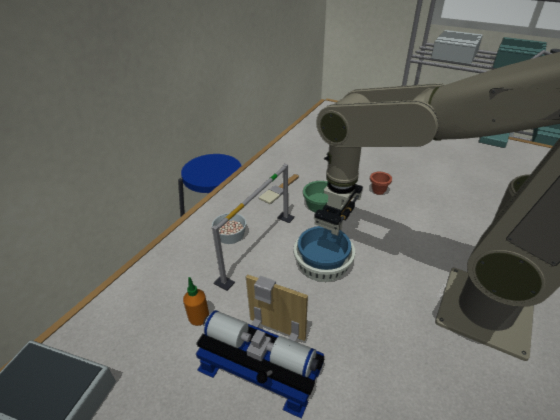

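Emit:
drive_tool(steps=[{"tx":0,"ty":0,"tz":0.01,"turn":0,"jaw":0.05},{"tx":0,"ty":0,"tz":0.01,"turn":0,"jaw":0.05},{"tx":0,"ty":0,"tz":0.01,"turn":0,"jaw":0.05},{"tx":0,"ty":0,"tz":0.01,"turn":0,"jaw":0.3},{"tx":0,"ty":0,"tz":0.01,"turn":0,"jaw":0.3},{"tx":0,"ty":0,"tz":0.01,"turn":0,"jaw":0.3},{"tx":0,"ty":0,"tz":-0.1,"turn":0,"jaw":0.3},{"tx":0,"ty":0,"tz":-0.2,"turn":0,"jaw":0.4},{"tx":0,"ty":0,"tz":-0.3,"turn":0,"jaw":0.45},{"tx":0,"ty":0.4,"tz":-0.3,"turn":0,"jaw":0.45},{"tx":0.1,"ty":0.7,"tz":-0.3,"turn":0,"jaw":0.45},{"tx":0.1,"ty":0.7,"tz":-0.3,"turn":0,"jaw":0.45}])

```text
t: 6.65
tool_pos: [0.4622, -0.1644, 0.1622]
orientation: [3.141, 0.003, 0.003]
force: [0.6, 0.7, 1.1]
opening: 0.0415
```

```bash
python3 look.py 7 top side; python3 rim.py blue 7;python3 rim.py blue 7 side; python3 -c "
from h import *
go(.5776,-.1972-.0605,.12,0)"
```

```text
top white [0.4484 0.0564] [0.4485 0.0564 0.085 ] 733 0.06414824066942182
top blue [0.4481 0.0568] [0.4489 0.0568 0.0668] 200 0.06350902637473332
top green [ 0.5775 -0.1966] [ 0.5775 -0.197   0.0593] 312 0.06421064240864105
top red [0.7175 0.1028] None 0 None
side white [0.4486 0.0601] [0.4493 0.0579 0.0855] 345 0.06275660102615788
side blue [0.4535 0.0472] [0.4496 0.0581 0.0684] 206 0.06287183948781222
side green [ 0.5718 -0.1831] [ 0.5775 -0.1947  0.0597] 205 0.062458258943227984
side red [ 0.4192 -0.3623] [ 0.4226 -0.3762  0.0354] 120 0.06285790264415558
blue slopes deg [-0.00318695 -0.06343665] circle 0.4489237176151883 0.05625356904117998 0.07241118963568147 z 0.0822536812367416 606
blue slopes deg [-0.03520337  0.03818015] circle 0.44921178256915506 0.05842884086631328 0.07249204188788483 z 0.08059574903579889 411
tx 0.3862 ty 0.2969 tz 0.1396 turn -0.0013 cur [ 0.4621 -0.1681  0.1616] -0.23
```

View pics/side7.png

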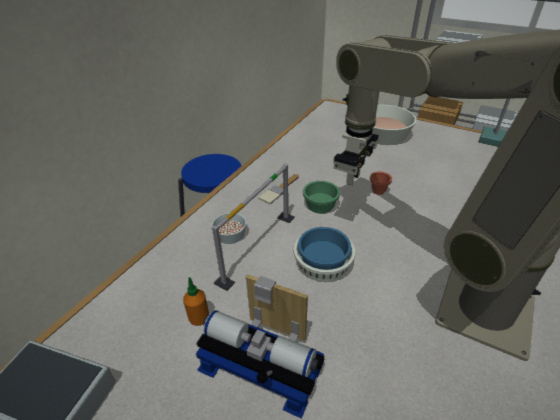

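Blue is seated: rim at z=0.0822, level, and centred in white. Green is next.

Emit:
drive_tool(steps=[{"tx":0.387,"ty":0.297,"tz":0,"turn":0,"jaw":0.45},{"tx":0.387,"ty":0.297,"tz":0,"turn":0,"jaw":0.45},{"tx":0.387,"ty":0.297,"tz":0.139,"turn":0,"jaw":0.45},{"tx":0.387,"ty":0.297,"tz":0.139,"turn":0,"jaw":0.45},{"tx":0.387,"ty":0.297,"tz":0.139,"turn":0,"jaw":0.45},{"tx":0.387,"ty":0.297,"tz":0.139,"turn":0,"jaw":0.45},{"tx":0.387,"ty":0.297,"tz":0.139,"turn":0,"jaw":0.45},{"tx":0.387,"ty":0.297,"tz":0.139,"turn":0,"jaw":0.45}])

```text
t: 7.55
tool_pos: [0.5784, -0.2517, 0.1216]
orientation: [3.14, 0.002, 0.004]
force: [0.1, 0.3, 0.0]
opening: 0.0417
```

```bash
python3 look.py 8 top side wrist;  python3 -c "
from h import *
go(.5776,-.1972-.0605,.051,0)"
```

```text
top white [0.4484 0.0565] [0.4486 0.0564 0.085 ] 734 0.06430003065473722
top blue [0.4481 0.0568] [0.4489 0.0568 0.0668] 192 0.06373556368621935
top green [ 0.5804 -0.2018] [ 0.5777 -0.1966  0.059 ] 227 0.06408204196029432
top red [ 0.4226 -0.3792] [ 0.4239 -0.3768  0.0348] 166 0.06442848985274341
side white [0.4486 0.06  ] [0.4492 0.058  0.0855] 339 0.06293720126330593
side blue [0.4534 0.0473] [0.4495 0.0582 0.0687] 209 0.06365995536999902
side green [ 0.5717 -0.1829] [ 0.5777 -0.1944  0.0596] 192 0.0624343300031901
side red [ 0.4192 -0.3622] [ 0.4228 -0.3763  0.0352] 121 0.06260291595636669
{'fx': 341.56200071646214, 'fy': 341.56200071646214, 'cx': 277.0429218104524, 'cy': 214.45938445468437, 'eye': array([ 0.66220453, -0.25075566,  0.28800278]), 'attitude': array([ 2.06040583, -2.05965561, -0.30970875])}
tx -0.0021 ty 0.0193 tz 0.2330 turn 0.0003 cur [ 0.5781 -0.2519  0.1209] 0.05
```

View pics/wrist8.png

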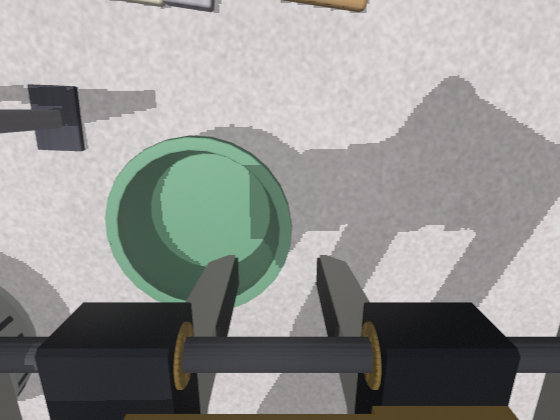

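Emit:
drive_tool(steps=[{"tx":-0.002,"ty":0.019,"tz":0.08,"turn":0,"jaw":0.45},{"tx":-0.002,"ty":0.019,"tz":0.16,"turn":0,"jaw":0.45},{"tx":-0.002,"ty":0.019,"tz":0.233,"turn":0,"jaw":0.45},{"tx":-0.002,"ty":0.019,"tz":0.233,"turn":0,"jaw":0.45},{"tx":-0.002,"ty":0.019,"tz":0.233,"turn":0,"jaw":0.05},{"tx":-0.002,"ty":0.019,"tz":0.233,"turn":0,"jaw":0.05},{"tx":-0.002,"ty":0.019,"tz":0.233,"turn":0,"jaw":0.05},{"tx":-0.002,"ty":0.019,"tz":0.233,"turn":0,"jaw":0.05},{"tx":-0.002,"ty":0.019,"tz":0.233,"turn":0,"jaw":0.05},{"tx":-0.002,"ty":0.019,"tz":0.233,"turn":0,"jaw":0.05}])

```text
t: 8.7
tool_pos: [0.5781, -0.2578, 0.0508]
orientation: [3.141, 0.001, 0.003]
force: [1.7, 0.8, 5.0]
opening: 0.0086
```

Emit:
drive_tool(steps=[{"tx":0,"ty":0,"tz":-0.1,"turn":0,"jaw":0.05},{"tx":0,"ty":0,"tz":-0.2,"turn":0,"jaw":0.05},{"tx":0,"ty":0,"tz":-0.3,"turn":0,"jaw":0.05},{"tx":0,"ty":0,"tz":-0.4,"turn":0,"jaw":0.05},{"tx":0,"ty":0,"tz":-0.42,"turn":0,"jaw":0.05},{"tx":0,"ty":0,"tz":-0.42,"turn":0,"jaw":0.05}])

```text
t: 9.3
tool_pos: [0.5779, -0.2581, 0.1766]
orientation: [3.14, 0.001, 0.003]
force: [0.4, 0.2, -2.1]
opening: 0.0084
```

```bash
python3 look.py 9 top side; python3 rim.py green 9;python3 rim.py green 9 side; python3 -c "
from h import *
go(.4489,.0564-.0605,.177,0)"
```

```text
top white [0.4484 0.0565] [0.4485 0.0564 0.085 ] 736 0.06415997806305063
top blue [0.4481 0.0568] [0.4488 0.0567 0.0668] 199 0.06300215613922422
top green [ 0.5716 -0.1858] None 0 None
top red [ 0.4236 -0.3772] [ 0.4236 -0.3774  0.0352] 313 0.0642228744876443
side white [0.4487 0.0599] [0.4492 0.0581 0.0854] 342 0.06297740533569213
side blue [0.4535 0.0472] [0.4499 0.0582 0.0686] 215 0.06312295637626586
side green [ 0.6554 -0.3813] None 0 None
side red [ 0.4191 -0.3614] [ 0.4223 -0.3759  0.0353] 125 0.06271217947425578
green slopes deg [-0.09929523  0.03043962] circle 0.5768792054766098 -0.1981389000716072 0.05918925895012757 z 0.1901760604346331 352
green slopes deg [-0.26780962  0.48400277] circle 0.5752790294789076 -0.19530479998326974 0.05941759610356338 z 0.1859865210802404 200
tx -0.4245 ty -0.8440 tz -0.0096 turn 0.0002 cur [ 0.5764 -0.2572  0.1735] 0.03
```

Emit:
drive_tool(steps=[{"tx":-0.4245,"ty":-0.844,"tz":0,"turn":0,"jaw":0.05},{"tx":-0.4245,"ty":-0.844,"tz":0,"turn":0,"jaw":0.05},{"tx":-0.4245,"ty":-0.844,"tz":0,"turn":0,"jaw":0.05},{"tx":-0.4245,"ty":-0.844,"tz":0,"turn":0,"jaw":0.05},{"tx":-0.4245,"ty":-0.844,"tz":0,"turn":0,"jaw":0.05},{"tx":-0.4245,"ty":-0.844,"tz":0,"turn":0,"jaw":0.05},{"tx":-0.4245,"ty":-0.844,"tz":0,"turn":0,"jaw":0.05},{"tx":-0.4245,"ty":-0.844,"tz":0,"turn":0,"jaw":0.05},{"tx":-0.4245,"ty":-0.844,"tz":0,"turn":0,"jaw":0.05}])

```text
t: 10.3
tool_pos: [0.4495, -0.005, 0.1746]
orientation: [3.141, 0.0, -0.003]
force: [-0.2, 0.1, -1.8]
opening: 0.0087
```

```bash
python3 look.py 10 side top; python3 rim.py green 10;python3 rim.py green 10 side;python3 rim.py blue 10;python3 rim.py blue 10 side; python3 -c "
from h import *
go(.4489,.0564-.0605,.177,0)"
```

```text
side white [0.4463 0.0597] [0.4477 0.0583 0.0856] 336 0.06291996555595447
side blue [0.4427 0.0548] [0.4408 0.0593 0.0681] 96 0.06173036279475286
side green [ 0.4953 -0.0608] None 0 None
side red [ 0.4195 -0.3626] [ 0.4229 -0.3759  0.0355] 125 0.062192649841546266
top white [0.4424 0.0517] [0.4465 0.0562 0.0858] 349 0.06405564949532416
top blue [0.4419 0.056 ] None 0 None
top green [0.4448 0.0511] None 0 None
top red [ 0.4233 -0.3779] [ 0.4234 -0.378   0.0354] 335 0.06429527631333798
green slopes deg [21.96424152 -2.67749584] circle 0.6542371341096855 -0.006623831370869471 0.008062866778667653 z 0.21567512424867574 62
green slopes deg [-0.34823156  0.31902924] circle 0.4483865726101631 0.05662837899210879 0.05970357475976176 z 0.1864347712500473 327
blue slopes deg [-0.41217653 -5.38683834] circle 0.4417644460709372 0.0642489639426954 0.06803971082826095 z 0.08807394176752302 42
blue slopes deg [-0.12835384 -0.18845779] circle 0.4405009979992957 0.06006870296188921 0.07216909634057678 z 0.08093310248029537 313
tx -0.0032 ty -0.0043 tz -0.0064 turn -0.0002 cur [ 0.4499 -0.0054  0.1751] -0.04
```

View pics/side10.png

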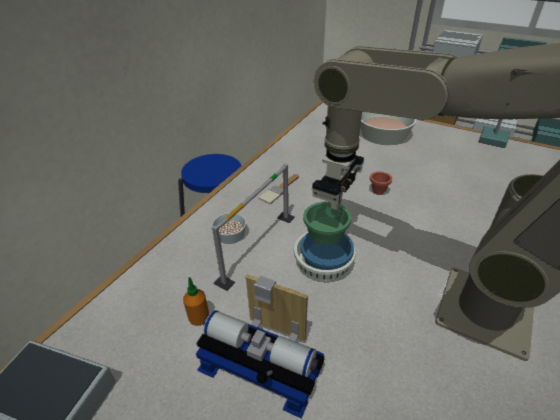

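```bash
python3 look.py 11 side wrist;python3 rim.py green 11 side;python3 rim.py blue 11 side; python3 -c "
from h import *
im=cv2.imread('pics/side11.png'); cv2.imwrite('pics/c11.png',cv2.resize(im[180:300,270:390],None,fx=4,fy=4))"
```

```text
side white [0.4464 0.0597] [0.4477 0.0583 0.0854] 331 0.06298521776930566
side blue [0.443  0.0547] [0.4406 0.0594 0.0681] 97 0.06263062025340349
side green [ 0.4962 -0.0613] None 0 None
side red [ 0.4195 -0.3626] [ 0.4228 -0.3761  0.0355] 123 0.06248320634144122
{'fx': 341.56200071646214, 'fy': 341.56200071646214, 'cx': 277.0429218104524, 'cy': 214.45938445468437, 'eye': array([ 0.53438941, -0.00467145,  0.34178435]), 'attitude': array([ 2.05752387, -2.06023094, -0.31392077])}
green slopes deg [-0.21830745  0.33299289] circle 0.4488253823544214 0.05588994348875864 0.05974143884862885 z 0.1868535531642282 335
blue slopes deg [ 0.08037423 -0.15067221] circle 0.4407033041791729 0.05961940998220268 0.07243879300059038 z 0.08063348558041884 316
```

View pics/c11.png

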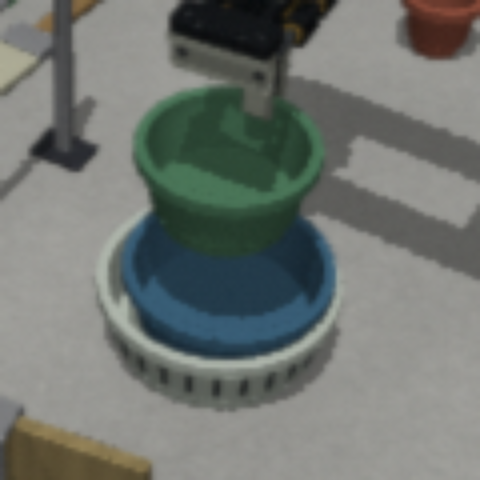

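View pics/wrist11.png

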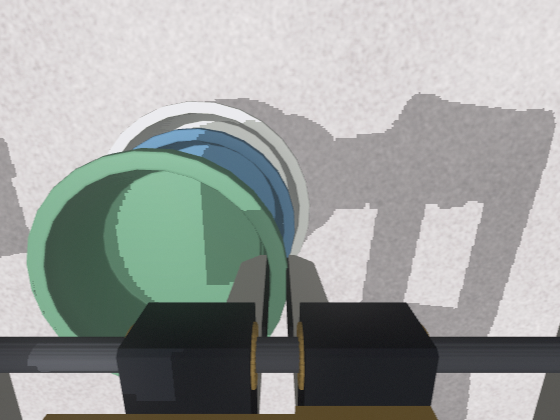

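The side and wrist views show blue has been knocked about 8 mm toward −x inside white. It is still level and seated (rim z≈0.081). I'll place green on blue's new centre.

Emit:
drive_tool(steps=[{"tx":-0.027,"ty":-0.012,"tz":0,"turn":0,"jaw":0.05},{"tx":-0.027,"ty":-0.012,"tz":0.1,"turn":0,"jaw":0.05},{"tx":-0.027,"ty":-0.012,"tz":0.2,"turn":0,"jaw":0.05},{"tx":-0.027,"ty":-0.012,"tz":0.26,"turn":0,"jaw":0.05},{"tx":-0.027,"ty":-0.012,"tz":0.29,"turn":0,"jaw":0.05},{"tx":-0.027,"ty":-0.012,"tz":0.29,"turn":0,"jaw":0.05},{"tx":-0.027,"ty":-0.012,"tz":0.29,"turn":0,"jaw":0.05}])

```text
t: 11.2
tool_pos: [0.4421, -0.001, 0.0894]
orientation: [-3.142, -0.0, -0.001]
force: [-0.5, -0.5, -0.7]
opening: 0.0083
```

```bash
python3 look.py 12 side; python3 rim.py green 12 side;python3 rim.py blue 12 side; python3 -c "
from h import *
print(robot.read_state()['force'],robot.read_state()['tool_pos'])
im=cv2.imread('pics/side12.png'); cv2.imwrite('pics/c12.png',cv2.resize(im[180:300,270:390],None,fx=4,fy=4))"
```

```text
side white [0.4464 0.0597] [0.448  0.0578 0.0856] 324 0.06284057266107479
side blue [0.4456 0.0467] [0.4389 0.0609 0.0662] 41 0.060934061807628725
side green [0.4493 0.038 ] [0.4413 0.0572 0.0476] 198 0.06387318354648375
side red [ 0.4195 -0.3626] [ 0.4228 -0.3757  0.0356] 130 0.06223385968099393
green slopes deg [-0.32923228 -0.22455455] circle 0.3528201677039345 -0.8570222732428866 0.9373185816204048 z 0.10591860509658282 316
blue slopes deg [ 0.33881201 -0.842906  ] circle 0.4409061757446498 0.05943176058005016 0.07273037357347872 z 0.08138716536829578 281
[-0.60804805 -0.20551478 -1.07361142] [ 0.44225447 -0.00095428  0.08960155]
```

View pics/c12.png

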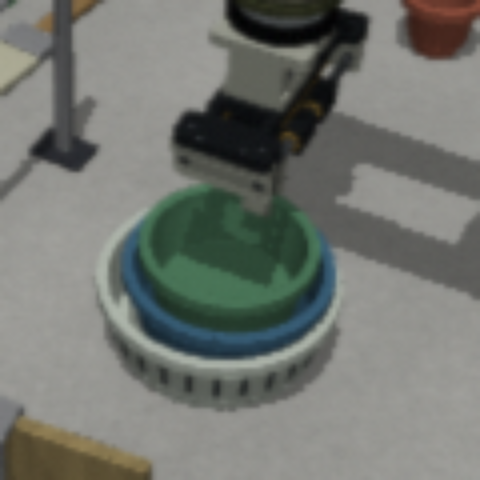

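Emit:
drive_tool(steps=[{"tx":0,"ty":0,"tz":0.01,"turn":0,"jaw":0.05},{"tx":0,"ty":0,"tz":0.01,"turn":0,"jaw":0.05},{"tx":0,"ty":0,"tz":0.01,"turn":0,"jaw":0.05},{"tx":0,"ty":0,"tz":0.01,"turn":0,"jaw":0.3},{"tx":0,"ty":0,"tz":0.01,"turn":0,"jaw":0.3},{"tx":0,"ty":0,"tz":0.01,"turn":0,"jaw":0.3},{"tx":0,"ty":0,"tz":-0.1,"turn":0,"jaw":0.3},{"tx":0,"ty":0,"tz":-0.2,"turn":0,"jaw":0.4},{"tx":0,"ty":0,"tz":-0.3,"turn":0,"jaw":0.4},{"tx":0,"ty":0.4,"tz":-0.3,"turn":0,"jaw":0.4},{"tx":0,"ty":0.8,"tz":-0.3,"turn":0,"jaw":0.4},{"tx":0,"ty":0.8,"tz":-0.3,"turn":0,"jaw":0.4}])

```text
t: 12.45
tool_pos: [0.4418, -0.1521, 0.179]
orientation: [3.141, 0.004, 0.001]
force: [0.3, 0.6, -0.8]
opening: 0.0371
```

```bash
python3 look.py 13 top side; python3 rim.py green 13 side;python3 rim.py blue 13 side;python3 rim.py blue 13;  python3 -c "
from h import *
go(.4233,-.3779-.0355,.12,0)
im=cv2.imread('pics/side13.png'); cv2.imwrite('pics/c13.png',cv2.resize(im[180:300,270:390],None,fx=4,fy=4))"
```

```text
top white [0.4474 0.0566] [0.4463 0.0567 0.0857] 603 0.06419353678001882
top blue [0.4396 0.0576] [0.44   0.0582 0.068 ] 25 0.06692707788437913
top green [0.4395 0.0591] [0.4391 0.0562 0.0493] 229 0.06210475228466916
top red [ 0.4201 -0.3784] [ 0.4499 -0.3854  0.0129] 45 0.06458123460389609
side white [0.4464 0.0597] [0.4479 0.058  0.0856] 333 0.06286456215872882
side blue [0.4458 0.0464] [0.4384 0.0604 0.0655] 39 0.06096400679491354
side green [0.4519 0.0327] [0.4411 0.0596 0.0527] 153 0.06499396458633211
side red [ 0.4192 -0.3623] [ 0.4227 -0.3761  0.0352] 125 0.062523487817567
green slopes deg [-0.2366695   0.26427249] circle 0.4415552329150804 0.06051483873774938 0.05983603157818373 z 0.09840991359288923 351
blue slopes deg [ 0.19497478 -0.52716561] circle 0.4409081552283814 0.05926096283762326 0.07274734050213572 z 0.08119488087622874 274
blue slopes deg [-0.02365343  0.06224821] circle 0.44034352147255806 0.0570820892585196 0.0723232551579004 z 0.08217916203366996 572
tx -0.0549 ty 0.8576 tz 0.1971 turn -0.0016 cur [ 0.4411 -0.1561  0.1786] -0.28
```

View pics/c13.png

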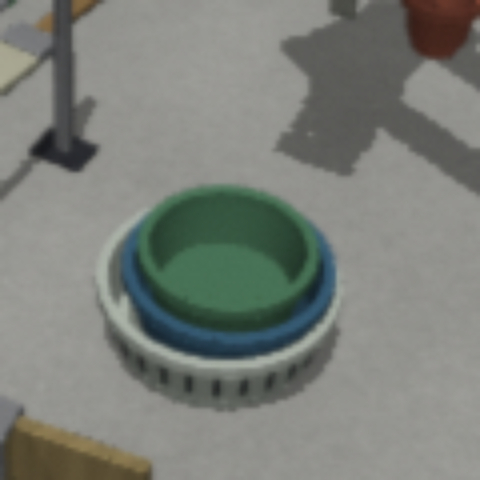

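View pics/top13.png

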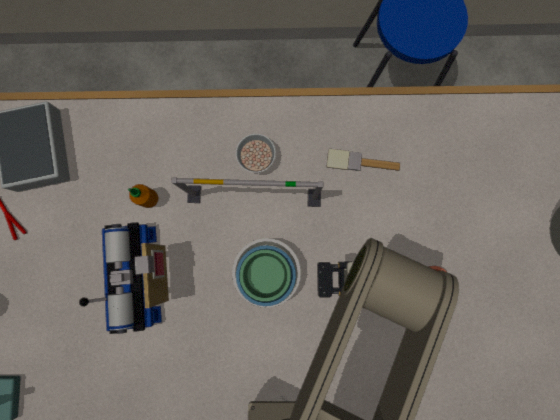

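Green is seated (side z 0.0984, expected 0.0986). Red is next.

Emit:
drive_tool(steps=[{"tx":-0.058,"ty":0.86,"tz":0,"turn":0,"jaw":0.4},{"tx":-0.058,"ty":0.86,"tz":0,"turn":0,"jaw":0.4},{"tx":-0.058,"ty":0.86,"tz":0,"turn":0,"jaw":0.4},{"tx":-0.058,"ty":0.86,"tz":0.1,"turn":0,"jaw":0.4},{"tx":-0.058,"ty":0.86,"tz":0.195,"turn":0,"jaw":0.4},{"tx":-0.058,"ty":0.86,"tz":0.195,"turn":0,"jaw":0.4},{"tx":-0.058,"ty":0.86,"tz":0.195,"turn":0,"jaw":0.4},{"tx":-0.058,"ty":0.86,"tz":0.195,"turn":0,"jaw":0.4}])

```text
t: 13.35
tool_pos: [0.4242, -0.4081, 0.1195]
orientation: [-3.14, 0.0, 0.002]
force: [-0.1, 0.2, 0.1]
opening: 0.037
```

```bash
python3 look.py 14 side wrist;  python3 -c "
from h import *
go(.4233,-.3779-.0355,.051,0)"
```

```text
side white [0.4464 0.0597] [0.4479 0.0579 0.0857] 333 0.06289320923536101
side blue [0.4457 0.0468] [0.4389 0.0608 0.0657] 40 0.060898147386041435
side green [0.4518 0.0327] [0.4417 0.0595 0.0525] 156 0.06502055298137255
side red [ 0.4192 -0.3615] [ 0.4227 -0.3759  0.0352] 122 0.06273006847416335
{'fx': 341.56200071646214, 'fy': 341.56200071646214, 'cx': 277.0429218104524, 'cy': 214.45938445468437, 'eye': array([ 0.5092038 , -0.40729385,  0.28715191]), 'attitude': array([ 2.06020151, -2.05905922, -0.31336123])}
tx -0.0069 ty 0.0176 tz 0.2339 turn 0.0005 cur [ 0.4253 -0.4081  0.1212] 0.09
```

View pics/wrist14.png

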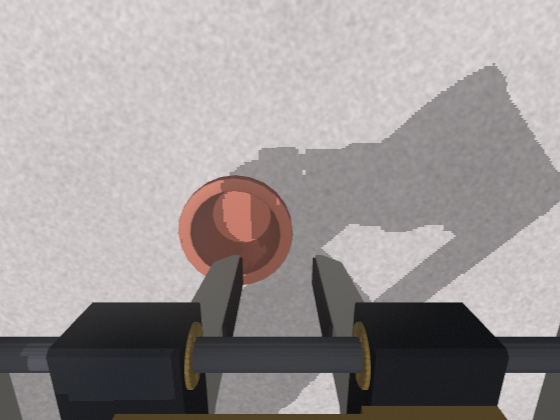

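Emit:
drive_tool(steps=[{"tx":-0.006,"ty":0.018,"tz":0.08,"turn":0,"jaw":0.4},{"tx":-0.006,"ty":0.018,"tz":0.16,"turn":0,"jaw":0.4},{"tx":-0.006,"ty":0.018,"tz":0.234,"turn":0,"jaw":0.4},{"tx":-0.006,"ty":0.018,"tz":0.234,"turn":0,"jaw":0.4},{"tx":-0.006,"ty":0.018,"tz":0.234,"turn":0,"jaw":0.05},{"tx":-0.006,"ty":0.018,"tz":0.234,"turn":0,"jaw":0.05},{"tx":-0.006,"ty":0.018,"tz":0.234,"turn":0,"jaw":0.05},{"tx":-0.006,"ty":0.018,"tz":0.234,"turn":0,"jaw":0.05},{"tx":-0.006,"ty":0.018,"tz":0.234,"turn":0,"jaw":0.05},{"tx":-0.006,"ty":0.018,"tz":0.234,"turn":0,"jaw":0.05}])

```text
t: 14.45
tool_pos: [0.4235, -0.415, 0.0514]
orientation: [3.14, 0.001, 0.002]
force: [0.1, 0.7, 5.4]
opening: 0.0094
```

Emit:
drive_tool(steps=[{"tx":0,"ty":0,"tz":-0.1,"turn":0,"jaw":0.05},{"tx":0,"ty":0,"tz":-0.2,"turn":0,"jaw":0.05},{"tx":0,"ty":0,"tz":-0.3,"turn":0,"jaw":0.05},{"tx":0,"ty":0,"tz":-0.4,"turn":0,"jaw":0.05},{"tx":0,"ty":0,"tz":-0.45,"turn":0,"jaw":0.05},{"tx":0,"ty":0,"tz":-0.45,"turn":0,"jaw":0.05}])

```text
t: 15.05
tool_pos: [0.4238, -0.4156, 0.1878]
orientation: [3.138, 0.001, 0.005]
force: [-0.5, 0.4, -0.4]
opening: 0.0094
```

```bash
python3 look.py 15 top side; python3 rim.py red 15;python3 rim.py red 15 side; python3 rim.py green 15;python3 rim.py green 15 side;python3 -c "
from h import *
go(.4408,.0585-.0355,.187,0)"
```

```text
top white [0.4474 0.0567] [0.4463 0.0567 0.0857] 599 0.0641594821107292
top blue [0.4396 0.0576] [0.44   0.0584 0.0682] 27 0.06568812148632364
top green [0.4394 0.0592] [0.4374 0.0567 0.0497] 190 0.06238884250502508
top red [ 0.4133 -0.4439] None 0 None
side white [0.4464 0.0596] [0.4478 0.0579 0.0856] 331 0.06289158696285768
side blue [0.4456 0.0468] [0.4389 0.0604 0.0659] 39 0.060881630361248606
side green [0.452  0.0328] [0.4412 0.0597 0.0529] 151 0.0648148869725661
side red [ 0.4374 -0.5061] None 0 None
red slopes deg [ 0.24075084 -0.15007233] circle 0.42399640157740026 -0.37956325781562034 0.03550194670507716 z 0.20074571452865206 198
red slopes deg [-0.03253057 -1.588434  ] circle 0.4216125524201034 -0.3765430928404569 0.03527498663717946 z 0.19650491909890144 111
green slopes deg [-0.06232928  0.10800209] circle 0.4415095973537074 0.05826723491024893 0.06029812275783713 z 0.10020089773055647 516
green slopes deg [-0.00111955  0.01866203] circle 0.44171350327723374 0.060523585459602625 0.059809135610001694 z 0.09852138780226986 343
tx 0.0618 ty -1.4569 tz -0.0094 turn 0.0001 cur [ 0.4225 -0.4141  0.1838] 0.02
```

View pics/side15.png

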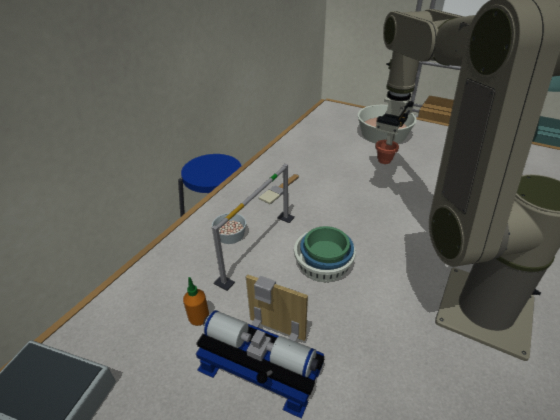

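Red is held level. Green's centre is (0.4415, 0.058), with its rim at 0.100.

Emit:
drive_tool(steps=[{"tx":0.03,"ty":-0.73,"tz":0,"turn":0,"jaw":0.05},{"tx":0.03,"ty":-0.73,"tz":0,"turn":0,"jaw":0.05},{"tx":0.03,"ty":-0.73,"tz":0,"turn":0,"jaw":0.05},{"tx":0.03,"ty":-0.73,"tz":0,"turn":0,"jaw":0.05},{"tx":0.03,"ty":-0.73,"tz":0,"turn":0,"jaw":0.05}])

```text
t: 15.65
tool_pos: [0.4302, -0.191, 0.1822]
orientation: [-3.138, -0.004, 0.006]
force: [0.0, -0.0, 0.6]
opening: 0.0096
```

Emit:
drive_tool(steps=[{"tx":0.032,"ty":-0.73,"tz":0,"turn":0,"jaw":0.05},{"tx":0.032,"ty":-0.73,"tz":0,"turn":0,"jaw":0.05},{"tx":0.032,"ty":-0.73,"tz":0,"turn":0,"jaw":0.05},{"tx":0.032,"ty":-0.73,"tz":0,"turn":0,"jaw":0.05},{"tx":0.032,"ty":-0.73,"tz":0,"turn":0,"jaw":0.05},{"tx":0.032,"ty":-0.73,"tz":0,"turn":0,"jaw":0.05},{"tx":0.032,"ty":-0.73,"tz":0,"turn":0,"jaw":0.05}])

```text
t: 16.35
tool_pos: [0.4401, 0.0236, 0.1833]
orientation: [3.141, 0.003, -0.005]
force: [-0.8, -0.2, 0.3]
opening: 0.0092
```

```bash
python3 look.py 16 top side; python3 rim.py red 16 side; python3 rim.py green 16 side;python3 -c "
from h import *
go(.4408,.0583-.0355,.187,0)
im=cv2.imread('pics/side16.png'); cv2.imwrite('pics/c16.png',cv2.resize(im[160:300,260:400],None,fx=4,fy=4))"
```

```text
top white [0.4417 0.0572] [0.4495 0.0563 0.0832] 231 0.06409016485894403
top blue [0.4352 0.0582] None 8 0.06843977281658331
top green [0.438  0.0587] None 9 0.060203998900345335
top red [0.756  0.0501] None 0 None
side white [0.4463 0.0596] [0.4478 0.0578 0.0857] 333 0.06282203552866628
side blue [0.4457 0.0468] [0.4384 0.0607 0.0656] 39 0.060429375945412755
side green [0.4481 0.042 ] [0.4411 0.06   0.0528] 127 0.06436173149821167
side red [ 0.4842 -0.0503] None 0 None
red slopes deg [-0.04698143 -0.28052742] circle 0.4388006560644228 0.059946006919020745 0.03498615101749933 z 0.19468084943347452 203
green slopes deg [ 0.14506397 -0.29598889] circle 0.44159924588127064 0.060575467933936825 0.05993598386933947 z 0.09886638282194299 295
tx 0.0007 ty -0.0005 tz -0.0101 turn -0.0002 cur [0.4406 0.0226 0.184 ] -0.03
```

View pics/c16.png

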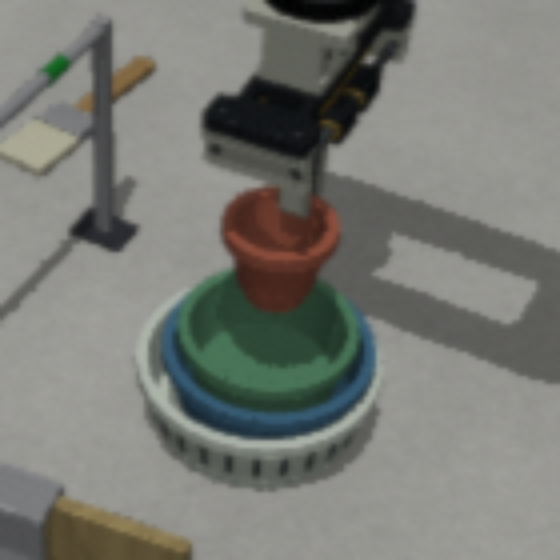

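Emit:
drive_tool(steps=[{"tx":0.009,"ty":-0.002,"tz":0,"turn":0,"jaw":0.05},{"tx":0.009,"ty":-0.002,"tz":0.1,"turn":0,"jaw":0.05},{"tx":0.009,"ty":-0.002,"tz":0.18,"turn":0,"jaw":0.05},{"tx":0.009,"ty":-0.002,"tz":0.23,"turn":0,"jaw":0.05},{"tx":0.009,"ty":-0.002,"tz":0.255,"turn":0,"jaw":0.05},{"tx":0.009,"ty":-0.002,"tz":0.255,"turn":0,"jaw":0.05},{"tx":0.009,"ty":-0.002,"tz":0.255,"turn":0,"jaw":0.05}])

```text
t: 17.15
tool_pos: [0.4444, 0.0238, 0.1093]
orientation: [3.142, -0.0, 0.001]
force: [-0.8, -0.0, -1.0]
opening: 0.0096
```

```bash
python3 look.py 17 side; python3 rim.py red 17 side; python3 rim.py green 17 side;python3 -c "
from h import *
go(.4408,.0583-.0355,.1062,0);print(robot.read_state()['force'])"
```

```text
side white [0.4465 0.0596] [0.4478 0.058  0.0856] 333 0.06295004565088957
side blue [0.4456 0.0464] [0.4379 0.0576 0.0671] 39 0.06044248969836452
side green [0.4513 0.0331] [0.4405 0.0599 0.0526] 59 0.06553423517676382
side red [0.4594 0.0187] None 2 0.0668440418888136
red slopes deg [ 0.20760765 -0.31707787] circle 0.4428342638839486 0.06116821817271467 0.035033729283763505 z 0.12065398237012982 185
green slopes deg [ 0.65449284 -0.27568676] circle 0.09750137804894933 -1.9382194165633067 0.09874003870082888 z 0.1701441233854946 51
tx -0.0129 ty 0.0038 tz 0.0115 turn -0.0000 cur [0.4447 0.0239 0.1097] -0.0
[ 0.300372    0.34319882 -0.98135611]
```

Emit:
drive_tool(steps=[{"tx":0,"ty":0,"tz":0.012,"turn":0,"jaw":0.05},{"tx":0,"ty":0,"tz":0.012,"turn":0,"jaw":0.05},{"tx":0,"ty":0,"tz":0.012,"turn":0,"jaw":0.05},{"tx":0,"ty":0,"tz":0.012,"turn":0,"jaw":0.3},{"tx":0,"ty":0,"tz":0.012,"turn":0,"jaw":0.3},{"tx":0,"ty":0,"tz":0.012,"turn":0,"jaw":0.3},{"tx":0,"ty":0,"tz":-0.1,"turn":0,"jaw":0.3},{"tx":0,"ty":0,"tz":-0.2,"turn":0,"jaw":0.4},{"tx":0,"ty":0,"tz":-0.4,"turn":0,"jaw":0.6},{"tx":0,"ty":0.4,"tz":-0.7,"turn":0,"jaw":0.6},{"tx":0,"ty":0.7,"tz":-0.7,"turn":0,"jaw":0.6},{"tx":0,"ty":0.7,"tz":-0.7,"turn":0,"jaw":0.6}])

```text
t: 18.4
tool_pos: [0.4439, -0.1081, 0.289]
orientation: [3.141, 0.004, 0.002]
force: [0.5, -1.2, 0.5]
opening: 0.0554
```

```bash
python3 look.py 18 top side >/dev/null; for b in red green blue; do python3 rim.py $b 18 side; python3 rim.py $b 18; done;python3 -c "
from h import *
im=cv2.imread('pics/side18.png'); cv2.imwrite('pics/c18.png',cv2.resize(im[160:380,180:400],None,fx=2.7,fy=2.7,interpolation=cv2.INTER_CUBIC))
s=robot.read_state();print(s['q'],s['tool_pos'])"
```

```text
red slopes deg [-0.05738876  0.03580842] circle 0.4436493003937546 0.06139924569772465 0.035176677020766274 z 0.11665934265856052 210
red slopes deg [-0.02445007 -0.43766629] circle 0.44369810924984115 0.05893591038630819 0.03525889545750969 z 0.11833265932761983 295
green slopes deg [ 0.26691894 -0.34516269] circle 0.441409943397615 0.060978185328752196 0.06008972889645259 z 0.09884187984220624 286
green slopes deg [ 0.03004686 -0.08475551] circle 0.44148329555853405 0.0581766275599791 0.06016373821911952 z 0.10031678854586852 520
blue slopes deg [ 0.25038434 -0.46670206] circle 0.4408873793854772 0.059405209738994116 0.07281364720402403 z 0.08116976703493235 276
blue slopes deg [-0.05677665  0.01468365] circle 0.44031372926618273 0.05705047675689259 0.07230048525335203 z 0.08245501787625557 564
[-0.35752222 -0.28267193  1.75146989 -0.00175771  1.66831182  1.21801708] [ 0.44441921 -0.11207344  0.29016735]
```

View pics/c18.png

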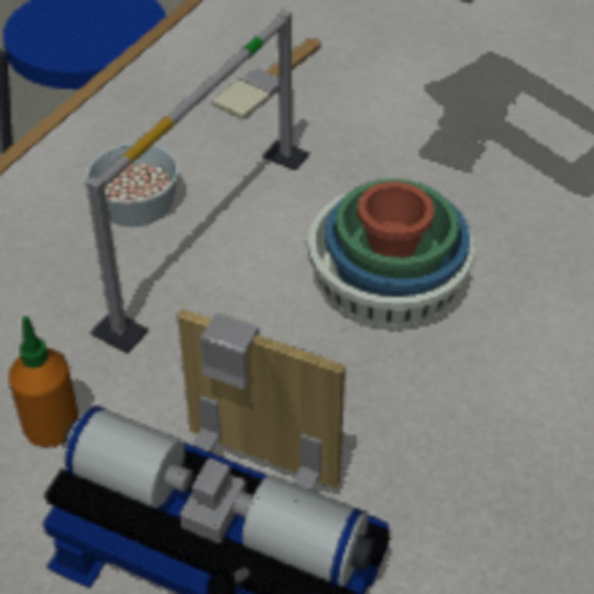

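View pics/top18.png

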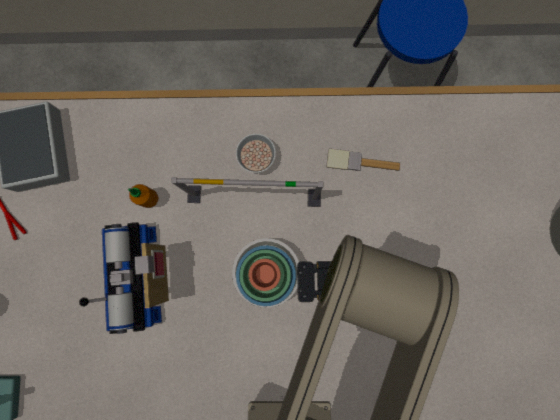

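All four bowls are nested, with rims at 0.064, 0.082, 0.100 and 0.118, all level. Next I'll measure the ticket and guard precisely.

Run:
```python
from h import *
for n in('top','side'):
    im=cv2.imread(f"pics/{n}18.png"); d=np.load(f"pics/{n}18d.npy"); c=robot.get_calibration(n); P=pts(im,d,c)
    h=cv2.cvtColor(im,cv2.COLOR_BGR2HSV)
    reg=(P[...,0]>.34)&(P[...,0]<.56)&(P[...,1]>.27)&(P[...,1]<.42)
    wood=reg&(h[...,1]>60)&(h[...,0]>8)&(h[...,0]<30)
    top=wood&(P[...,2]>.184)&(P[...,2]<.196)
    q=P[top]; print(n,'wood top',len(q)); 
    mu=q[:,:2].mean(0); w,V=np.linalg.eigh(np.cov(q[:,:2].T)); e=V[:,1]*np.sign(V[0,1]); print('mean',mu,'dir',e,np.degrees(np.arctan2(e[1],e[0])),np.sqrt(w), 'ext',((q[:,:2]-mu)@e).min(),((q[:,:2]-mu)@e).max())
    grey=reg&(h[...,1]<50)&(P[...,2]>(.188))&(P[...,2]<.205)
    k,l,st,ce=cv2.connectedComponentsWithStats(grey.astype(np.uint8)); i=1+np.argmax(st[1:,4]); m=l==i
    q=P[m]; print('bridge',st[i],np.round(q.mean(0),4),np.round(q.min(0),4),np.round(q.max(0),4))
    v,u=np.nonzero(m); hull=cv2.minAreaRect(np.float32([cast(a,b,.194,c)[:2]*1000 for a,b in zip(u,v)])); print(hull)
    # whole guard face dir
    q=P[wood&(P[...,2]>.06)&(P[...,2]<.18)]
    A=np.c_[q[:,0],q[:,2],np.ones(len(q))]; print('face y=ax+bz+c',np.linalg.lstsq(A,q[:,1],rcond=None)[0])
```

```text
top wood top 228
mean [0.43656356 0.33097479] dir [0.99564059 0.09327284] 5.351919420236929 [0.00306845 0.04620059] ext -0.06445722093631716 0.08343624611257539
bridge [135 256  14  18 236] [0.4698 0.3401 0.1938] [0.45   0.3242 0.1881] [0.4893 0.3556 0.1992]
((469.78814697265625, 339.9105529785156), (39.4117317199707, 30.48084259033203), 1.9641363620758057)
face y=ax+bz+c [ 0.13649676 -0.19052574  0.29666862]
side wood top 229
mean [0.43289784 0.33320576] dir [0.99540353 0.09576954] 5.495613331653351 [0.00321736 0.04527487] ext -0.06061718726627181 0.08755726551914
bridge [254 276  22  16 215] [0.4704 0.342  0.193 ] [0.45   0.3242 0.188 ] [0.4926 0.3582 0.1961]
((469.5358581542969, 343.2314453125), (42.033447265625, 34.490787506103516), 5.935288906097412)
face y=ax+bz+c [0.09721564 0.00123342 0.2941163 ]
```

Emit:
drive_tool(steps=[{"tx":0,"ty":-0.75,"tz":-0.03,"turn":-0.5,"jaw":0.6},{"tx":0,"ty":-0.75,"tz":-0.03,"turn":-0.5,"jaw":0.6},{"tx":0,"ty":-0.75,"tz":-0.03,"turn":-0.5,"jaw":0.6},{"tx":0,"ty":-0.75,"tz":-0.03,"turn":-0.5,"jaw":0.6},{"tx":0,"ty":-0.75,"tz":-0.03,"turn":-0.5,"jaw":0.6},{"tx":0,"ty":-0.75,"tz":-0.03,"turn":-0.5,"jaw":0.6},{"tx":0,"ty":-0.75,"tz":-0.03,"turn":-0.5,"jaw":0.6},{"tx":0,"ty":-0.75,"tz":-0.03,"turn":-0.5,"jaw":0.6},{"tx":0,"ty":-0.75,"tz":-0.03,"turn":-0.5,"jaw":0.6},{"tx":0,"ty":-0.75,"tz":-0.03,"turn":-0.5,"jaw":0.6},{"tx":0,"ty":-0.75,"tz":-0.03,"turn":-0.5,"jaw":0.6},{"tx":0,"ty":-0.75,"tz":-0.03,"turn":-0.5,"jaw":0.6}], force=25)

```text
t: 19.7
tool_pos: [0.4432, 0.1185, 0.2957]
orientation: [-2.218, -2.223, 0.001]
force: [0.0, 0.8, 0.0]
opening: 0.056
```

```bash
python3 -c "
from h import *
go(.470,.340,.26,185.5)
print(robot.read_state()['q'])"
```

```text
tx 0.7380 ty 0.0912 tz 0.1190 turn -0.5299 cur [0.4432 0.1185 0.2957] 90.12
[ 1.49271506e-01 -2.75745934e-01  1.73586200e+00  3.04924756e-04
  1.68267117e+00  1.47147423e-01]
```

Emit:
drive_tool(steps=[{"tx":0.73,"ty":0.091,"tz":0,"turn":-0.53,"jaw":0.6},{"tx":0.73,"ty":0.091,"tz":0,"turn":-0.53,"jaw":0.6},{"tx":0.73,"ty":0.091,"tz":0,"turn":-0.53,"jaw":0.6},{"tx":0.73,"ty":0.091,"tz":0,"turn":-0.53,"jaw":0.6},{"tx":0.73,"ty":0.091,"tz":0,"turn":-0.53,"jaw":0.6},{"tx":0.73,"ty":0.091,"tz":0,"turn":-0.53,"jaw":0.6},{"tx":0.73,"ty":0.091,"tz":0,"turn":-0.53,"jaw":0.6},{"tx":0.73,"ty":0.091,"tz":0,"turn":-0.53,"jaw":0.6},{"tx":0.73,"ty":0.091,"tz":0,"turn":-0.53,"jaw":0.6},{"tx":0.73,"ty":0.091,"tz":0,"turn":-0.53,"jaw":0.6},{"tx":0.73,"ty":0.091,"tz":0.1,"turn":-0.53,"jaw":0.6},{"tx":0.73,"ty":0.091,"tz":0.1,"turn":-0.53,"jaw":0.6}])

```text
t: 20.9
tool_pos: [0.4688, 0.3363, 0.2619]
orientation: [0.15, -3.132, 0.005]
force: [0.8, 0.6, -1.9]
opening: 0.0557
```

```bash
python3 look.py 20 wrist side; python3 -c "
from h import *
go(.470,.340,.167,185.5)
print(robot.read_state()['q'])
n='wrist';im=cv2.imread('pics/wrist20.png'); d=np.load('pics/wrist20d.npy'); c=robot.get_calibration(n); P=pts(im,d,c); h=cv2.cvtColor(im,cv2.COLOR_BGR2HSV)
m=(P[...,2]>.186)&(P[...,2]<.2)&(d>.05)
w=m&(h[...,1]>60); g=m&(h[...,1]<40)
for k in (w,g): print(k.sum(), np.round(P[k].mean(0),4),np.round(np.percentile(P[k],2,axis=0),4),np.round(np.percentile(P[k],98,axis=0),4))
"
```

```text
{'fx': 341.56200071646214, 'fy': 341.56200071646214, 'cx': 277.0429218104524, 'cy': 214.45938445468437, 'eye': array([0.38838407, 0.32967281, 0.42905768]), 'attitude': array([1.96650315, 2.16441641, 0.31892437])}
side white [0.4464 0.0597] [0.4477 0.058  0.0856] 333 0.06287771624555683
side blue [0.4454 0.0466] [0.4384 0.0611 0.0659] 45 0.06074348528379869
side green [0.4523 0.0316] [0.4409 0.06   0.0528] 60 0.06602334812003152
side red [0.461  0.0169] None 5 0.06929995316046789
tx -0.0018 ty 0.0110 tz 0.3285 turn -0.0019 cur [0.47   0.3368 0.2656] -174.84
[ 5.33044745e-01  5.92244834e-02  1.47898638e+00  1.04748076e-04
  1.60609979e+00 -1.12778204e+00]
1969 [0.4324 0.3336 0.1941] [0.3778 0.3257 0.1926] [0.521  0.3444 0.1956]
2313 [0.4709 0.3426 0.1979] [0.3989 0.3281 0.1927] [0.4942 0.3572 0.1996]
```

View pics/wrist20.png

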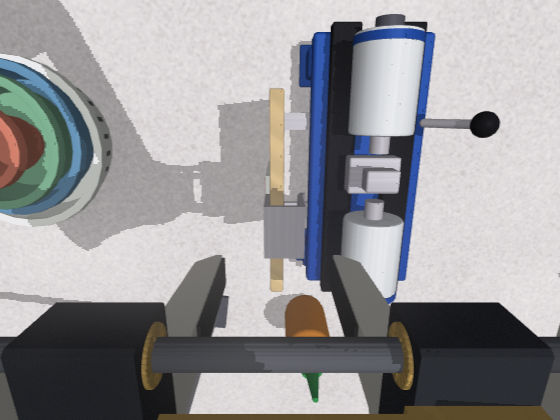

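View pics/side20.png

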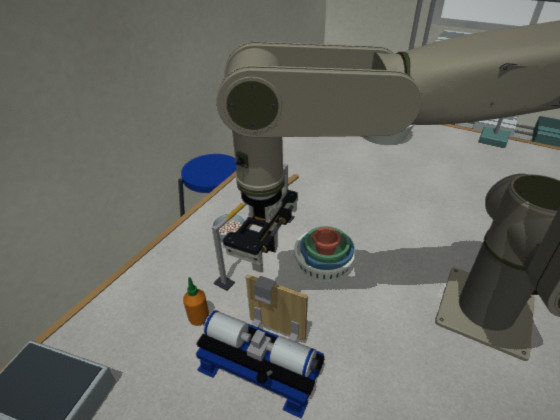

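The wrist view shows the guard vertical in the image, so the jaws are square to it. The bridge (cols 264–305) lies between the fingers (cols 225 and 333). I'll descend.

Emit:
drive_tool(steps=[{"tx":-0.002,"ty":0.014,"tz":0.1,"turn":-0.002,"jaw":0.6},{"tx":-0.002,"ty":0.014,"tz":0.18,"turn":-0.002,"jaw":0.6},{"tx":-0.002,"ty":0.014,"tz":0.2,"turn":-0.002,"jaw":0.6},{"tx":-0.002,"ty":0.014,"tz":0.2,"turn":-0.002,"jaw":0.6},{"tx":-0.002,"ty":0.014,"tz":0.2,"turn":-0.002,"jaw":0.6}])

```text
t: 21.5
tool_pos: [0.4719, 0.3416, 0.2084]
orientation: [-0.156, 3.136, 0.002]
force: [1.3, 0.1, 0.1]
opening: 0.0555
```

```bash
python3 look.py 21 wrist side >/dev/null; python3 -c "
from h import *
go(.470,.341,.167,185.5)
n='wrist';im=cv2.imread('pics/wrist21.png'); d=np.load('pics/wrist21d.npy'); c=robot.get_calibration(n); P=pts(im,d,c); h=cv2.cvtColor(im,cv2.COLOR_BGR2HSV)
m=(P[...,2]>.186)&(P[...,2]<.205)&(d>.05)
w=m&(h[...,1]>60); g=m&(h[...,1]<40)&(P[...,0]>.43)&(P[...,0]<.5)&(P[...,2]>.195)
for k in (w,g): print(k.sum(), np.round(np.median(P[k],axis=0),4),np.round(np.percentile(P[k],1,axis=0),4),np.round(np.percentile(P[k],99,axis=0),4))
v,u=np.nonzero(g);print(u.min(),u.max(),v.min(),v.max())
im=cv2.imread('pics/side21.png'); cv2.imwrite('pics/c21.png',cv2.resize(im[200:360,200:360],None,fx=3.7,fy=3.7,interpolation=cv2.INTER_CUBIC))
"
```

```text
tx 0.0073 ty -0.0017 tz 0.1384 turn 0.0013 cur [0.472  0.3417 0.2085] -174.26
3253 [0.4189 0.3319 0.1907] [0.3755 0.324  0.1893] [0.5215 0.3447 0.1922]
1136 [0.4719 0.3419 0.1953] [0.4531 0.3271 0.195 ] [0.4924 0.3568 0.1963]
251 303 226 289
```

View pics/wrist21.png

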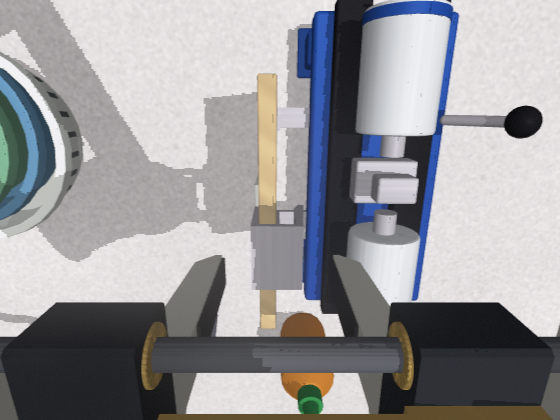

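View pics/c21.png

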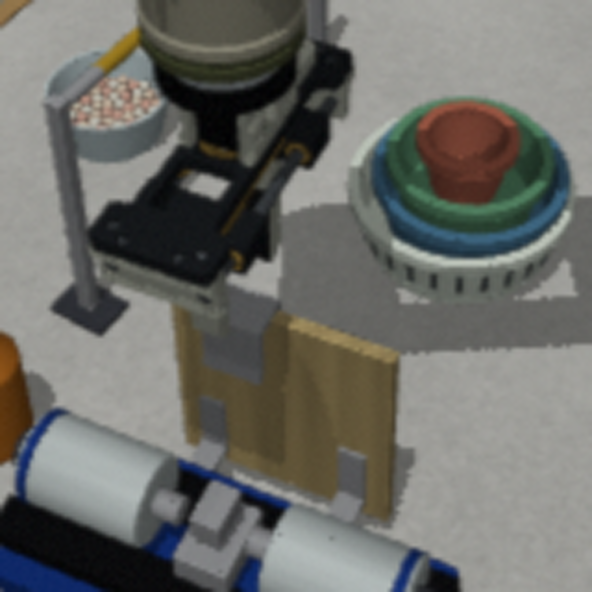

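Emit:
drive_tool(steps=[{"tx":-0.002,"ty":0,"tz":0.06,"turn":0,"jaw":0.6},{"tx":-0.002,"ty":0,"tz":0.12,"turn":0,"jaw":0.6},{"tx":-0.002,"ty":0,"tz":0.138,"turn":0,"jaw":0.6},{"tx":-0.002,"ty":0,"tz":0.138,"turn":0,"jaw":0.6},{"tx":-0.002,"ty":0,"tz":0.138,"turn":0,"jaw":0.6}])

```text
t: 22.1
tool_pos: [0.4723, 0.3415, 0.1663]
orientation: [-0.158, 3.136, 0.001]
force: [0.1, -0.7, -0.1]
opening: 0.0558
```

Emit:
drive_tool(steps=[{"tx":0,"ty":0,"tz":0,"turn":0,"jaw":0.25},{"tx":0,"ty":0,"tz":0,"turn":0,"jaw":0.25},{"tx":0,"ty":0,"tz":0,"turn":0,"jaw":0.25},{"tx":0,"ty":0,"tz":0,"turn":0,"jaw":0.25},{"tx":0,"ty":0,"tz":0,"turn":0,"jaw":0.25}])

```text
t: 22.6
tool_pos: [0.4719, 0.3413, 0.1654]
orientation: [-0.159, 3.137, 0.0]
force: [0.4, 0.5, 2.4]
opening: 0.0299
```

```bash
python3 look.py 22 wrist side >/dev/null; python3 -c "
from h import *
go(.470,.341,.260,185.5)
im=cv2.imread('pics/side22.png'); cv2.imwrite('pics/c22.png',cv2.resize(im[200:360,200:360],None,fx=3.7,fy=3.7,interpolation=cv2.INTER_CUBIC))
"
```

```text
tx 0.0061 ty -0.0003 tz -0.3156 turn 0.0016 cur [0.4719 0.3413 0.1653] -174.21
```

View pics/wrist22.png

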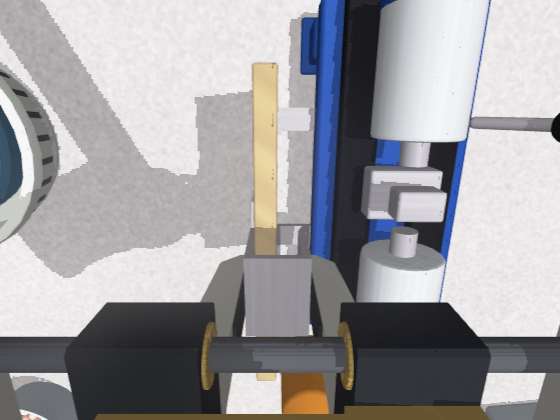

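View pics/c22.png

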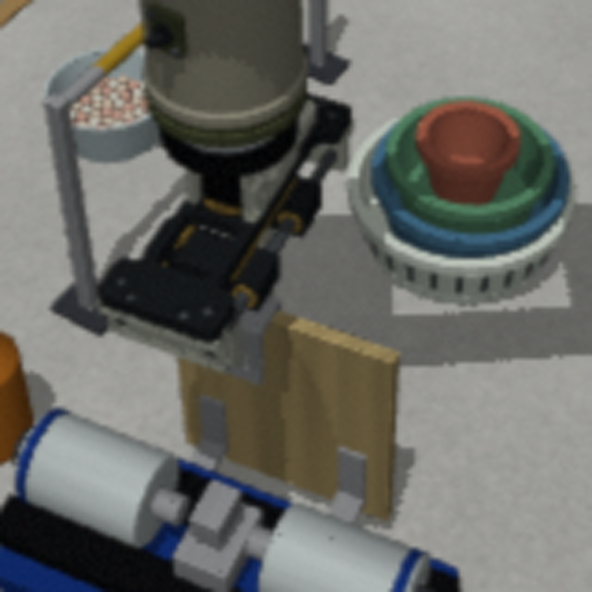

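The ticket is gripped (29.9 mm). I'll lift it straight up, then move clear toward −y.

Emit:
drive_tool(steps=[{"tx":0,"ty":0,"tz":-0.08,"turn":0,"jaw":0.25},{"tx":0,"ty":0,"tz":-0.18,"turn":0,"jaw":0.25},{"tx":0,"ty":0,"tz":-0.28,"turn":0,"jaw":0.25},{"tx":0,"ty":0,"tz":-0.36,"turn":0,"jaw":0.25},{"tx":0,"ty":0,"tz":-0.36,"turn":0,"jaw":0.25},{"tx":0,"ty":-0.15,"tz":-0.36,"turn":0,"jaw":0.25},{"tx":0,"ty":-0.3,"tz":-0.36,"turn":0,"jaw":0.25},{"tx":-0.05,"ty":-0.4,"tz":-0.36,"turn":0,"jaw":0.25},{"tx":-0.05,"ty":-0.4,"tz":-0.36,"turn":0,"jaw":0.25},{"tx":-0.05,"ty":-0.4,"tz":-0.36,"turn":0,"jaw":0.25}])

```text
t: 23.7
tool_pos: [0.4985, 0.2228, 0.2715]
orientation: [0.156, -3.136, 0.0]
force: [-0.5, 1.1, 0.4]
opening: 0.0294
```

```bash
python3 look.py 23 wrist side top >/dev/null; python3 -c "
from h import *
go(.52,.185,.265,87.85)"
```

```text
tx -0.0592 ty -0.1375 tz 0.0240 turn 0.5445 cur [0.4981 0.2242 0.2722] -174.15
```

View pics/side23.png

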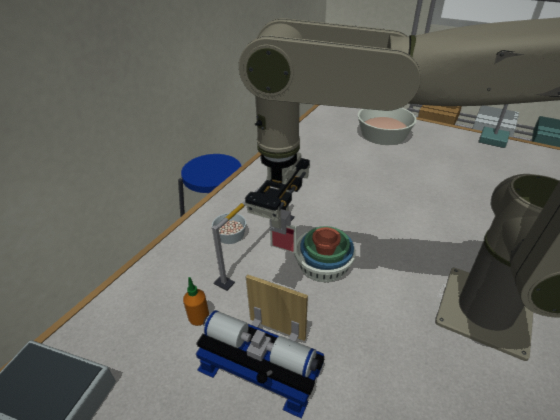

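View pics/wrist23.png

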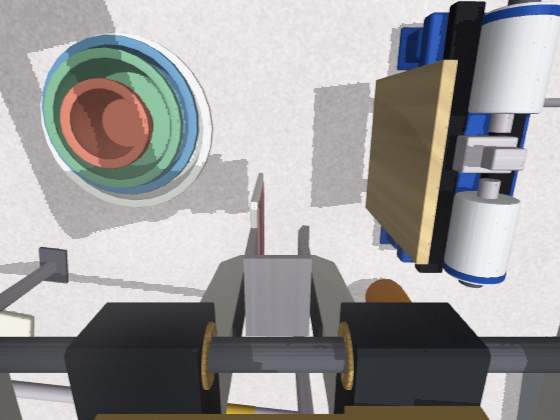

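The ticket is held with the card on the −y side, and the guard is clear. I'll rotate it toward the rail.

Emit:
drive_tool(steps=[{"tx":-0.02,"ty":-0.13,"tz":0.01,"turn":0.5445,"jaw":0.25},{"tx":-0.02,"ty":-0.13,"tz":0.01,"turn":0.5445,"jaw":0.25},{"tx":-0.02,"ty":-0.13,"tz":0.01,"turn":0.5445,"jaw":0.25},{"tx":-0.02,"ty":-0.13,"tz":0.01,"turn":0.5445,"jaw":0.25},{"tx":-0.02,"ty":-0.13,"tz":0.01,"turn":0.5445,"jaw":0.25},{"tx":-0.02,"ty":-0.13,"tz":0.01,"turn":0.5445,"jaw":0.25},{"tx":-0.02,"ty":-0.13,"tz":0.01,"turn":0.5445,"jaw":0.25},{"tx":-0.02,"ty":-0.13,"tz":0.01,"turn":0.5445,"jaw":0.25},{"tx":-0.02,"ty":-0.13,"tz":0.01,"turn":0.5445,"jaw":0.25},{"tx":-0.02,"ty":-0.13,"tz":0.01,"turn":0.5445,"jaw":0.25},{"tx":-0.02,"ty":-0.13,"tz":0.01,"turn":0.5445,"jaw":0.25},{"tx":-0.02,"ty":-0.13,"tz":0.01,"turn":0.5445,"jaw":0.25}])

```text
t: 25.05
tool_pos: [0.5082, 0.1864, 0.2697]
orientation: [-2.268, -2.173, 0.0]
force: [-0.2, 0.3, -0.7]
opening: 0.0296
```

```bash
python3 look.py 24 wrist side top >/dev/null
python3 - <<'E'
from h import *
go(.6618,.1846,.268,87.85)
# rail refined from side view and top view
for n in ('top','side','wrist'):
    im=cv2.imread(f'pics/{n}24.png'); d=np.load(f'pics/{n}24d.npy'); c=robot.get_calibration(n); P=pts(im,d,c); h=cv2.cvtColor(im,cv2.COLOR_BGR2HSV)
    m=(P[...,2]>.2)&(P[...,2]<.225)&(P[...,0]>.6)&(P[...,0]<.72)&(P[...,1]>-.06)&(P[...,1]<.25)
    q=P[m]
    if len(q)>30:
        f=np.polyfit(q[:,1],q[:,0],1); print(n,len(q),f, 'zmax',np.percentile(q[:,2],95), 'yr',q[:,1].min(),q[:,1].max())
    for lo,hi in((45,75),(15,35)):
        k=m&(h[...,0]>lo)&(h[...,0]<hi)&(h[...,1]>110)
        if k.sum()>5: print(n,lo,k.sum(),np.round(P[k].mean(0),4),np.round((P[k].min(0)+P[k].max(0))/2,4))
im=cv2.imread('pics/side24.png'); cv2.imwrite('pics/c24.png',cv2.resize(im[140:300,180:340],None,fx=3.7,fy=3.7,interpolation=cv2.INTER_CUBIC))
E
```

```text
tx 0.0131 ty 0.5115 tz 0.0057 turn 0.0006 cur [0.5083 0.1861 0.2698] 87.97
top 701 [0.03787149 0.65425364] zmax 0.21849195360221163 yr -0.05947709247995233 0.24978566188377718
top 45 44 [ 0.6533 -0.0076  0.2163] [ 0.6539 -0.0074  0.216 ]
top 15 154 [0.6612 0.184  0.2152] [0.6607 0.1848 0.2136]
side 260 [0.03815846 0.65345036] zmax 0.21703516043115106 yr 0.048960881769407605 0.24904267751533882
side 15 86 [0.6602 0.1841 0.2135] [0.6621 0.1818 0.2129]
wrist 4289 [0.0300073  0.65699909] zmax 0.21734722374892138 yr 0.09849322914334979 0.24994103642457213
wrist 15 2055 [0.6623 0.1877 0.2149] [0.6637 0.186  0.213 ]
```

View pics/c24.png

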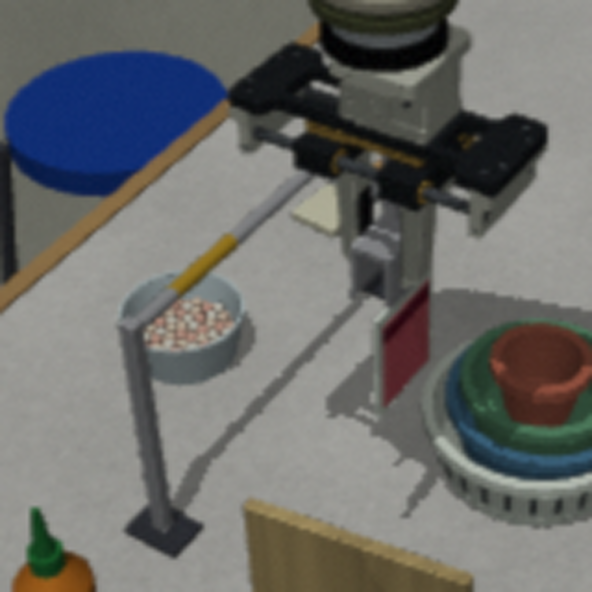

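View pics/wrist24.png

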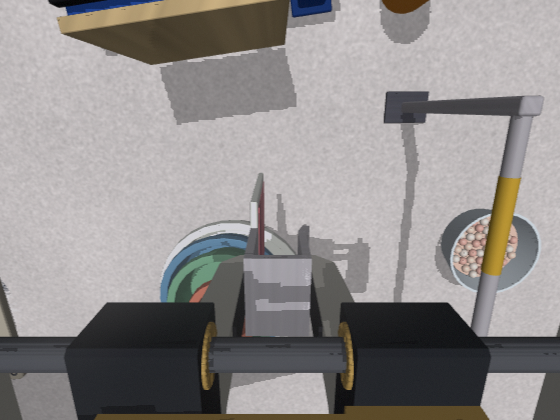

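Emit:
drive_tool(steps=[{"tx":0.013,"ty":0.15,"tz":0,"turn":0,"jaw":0.25},{"tx":0.013,"ty":0.3,"tz":0,"turn":0,"jaw":0.25},{"tx":0.013,"ty":0.42,"tz":0,"turn":0,"jaw":0.25},{"tx":0.013,"ty":0.5115,"tz":0,"turn":0,"jaw":0.25},{"tx":0.013,"ty":0.5115,"tz":0,"turn":0,"jaw":0.25},{"tx":0.013,"ty":0.5115,"tz":0,"turn":0,"jaw":0.25},{"tx":0.013,"ty":0.5115,"tz":0,"turn":0,"jaw":0.25}])

```text
t: 25.9
tool_pos: [0.6614, 0.1837, 0.2702]
orientation: [-2.262, -2.18, 0.0]
force: [-0.8, 0.2, -0.9]
opening: 0.0298
```

```bash
python3 look.py 25 wrist side top >/dev/null
python3 - <<'E'
from h import *
go(.6618,.1846,.190,87.85)
im=cv2.imread('pics/side25.png'); cv2.imwrite('pics/c25.png',cv2.resize(im[140:300,180:340],None,fx=3.7,fy=3.7,interpolation=cv2.INTER_CUBIC))
im=cv2.imread(f'pics/wrist25.png'); d=np.load(f'pics/wrist25d.npy'); c=robot.get_calibration('wrist'); P=pts(im,d,c); 
for v in (120,160,200,230): print(v,[(u,np.round(P[v,u],3)) for u in range(240,330,6) if P[v,u,2]>.19 and d[v,u]>0])
E
```

```text
tx 0.0034 ty 0.0005 tz 0.2698 turn -0.0000 cur [0.6615 0.1836 0.2709] 87.84
120 [(276, array([0.665, 0.261, 0.219])), (282, array([0.669, 0.26 , 0.219])), (288, array([0.673, 0.26 , 0.218]))]
160 [(276, array([0.664, 0.235, 0.216])), (282, array([0.668, 0.236, 0.217])), (288, array([0.672, 0.235, 0.215]))]
200 [(252, array([0.65 , 0.22 , 0.257])), (258, array([0.653, 0.219, 0.253])), (276, array([0.663, 0.209, 0.215])), (282, array([0.667, 0.209, 0.219])), (288, array([0.671, 0.208, 0.216]))]
230 [(252, array([0.65 , 0.205, 0.265])), (258, array([0.653, 0.202, 0.256])), (276, array([0.662, 0.188, 0.217])), (282, array([0.666, 0.188, 0.218])), (288, array([0.671, 0.186, 0.214])), (300, array([0.676, 0.204, 0.264])), (306, array([0.679, 0.204, 0.264]))]
```

View pics/c25.png

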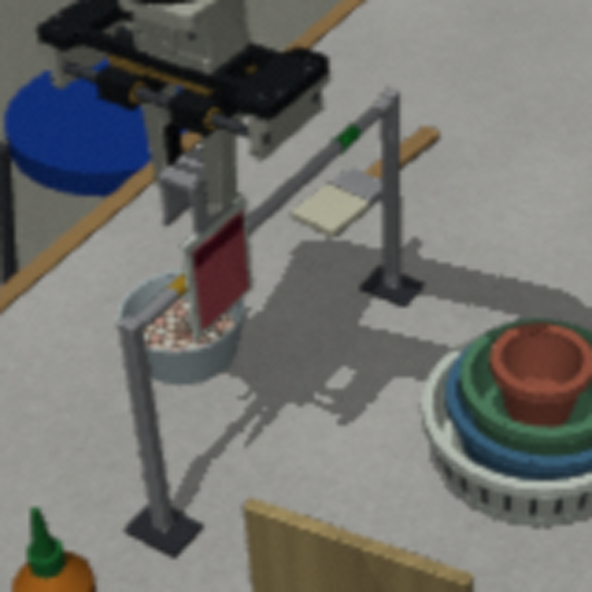

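View pics/wrist25.png

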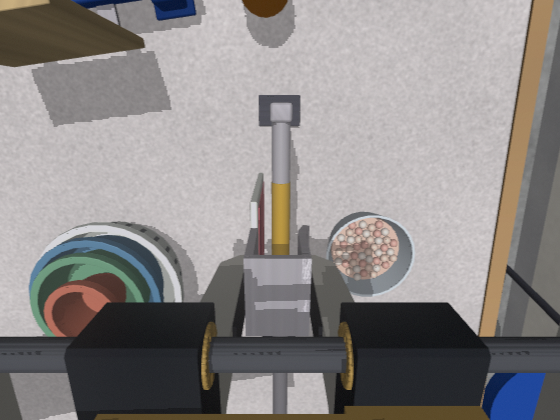

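The ticket straddles the rail on the yellow stretch in both views. The wrist view puts the rail about 2 mm further out in +x, so I'll nudge 1.5 mm and lower.

Emit:
drive_tool(steps=[{"tx":0.003,"ty":0.005,"tz":0.06,"turn":0,"jaw":0.25},{"tx":0.003,"ty":0.005,"tz":0.12,"turn":0,"jaw":0.25},{"tx":0.003,"ty":0.005,"tz":0.18,"turn":0,"jaw":0.25},{"tx":0.003,"ty":0.005,"tz":0.22,"turn":0,"jaw":0.25},{"tx":0.003,"ty":0.005,"tz":0.245,"turn":0,"jaw":0.25},{"tx":0.003,"ty":0.005,"tz":0.245,"turn":0,"jaw":0.25},{"tx":0.003,"ty":0.005,"tz":0.245,"turn":0,"jaw":0.25}])

```text
t: 26.75
tool_pos: [0.6639, 0.1841, 0.1974]
orientation: [2.263, 2.178, 0.001]
force: [0.6, 0.8, 0.2]
opening: 0.03
```

```bash
python3 look.py 26 wrist side top >/dev/null
python3 - <<'E'
from h import *
go(.6618,.1846,.190,87.85)
print(robot.read_state()['force'])
im=cv2.imread('pics/side26.png'); cv2.imwrite('pics/c26.png',cv2.resize(im[140:300,180:340],None,fx=3.7,fy=3.7,interpolation=cv2.INTER_CUBIC))
im=cv2.imread(f'pics/wrist26.png'); d=np.load(f'pics/wrist26d.npy'); c=robot.get_calibration('wrist'); P=pts(im,d,c); 
for v in (160,200,230,300): print(v,[(u,np.round(P[v,u],3)) for u in range(240,330,6) if P[v,u,2]>.17 and d[v,u]>0])
E
```

```text
tx 0.0015 ty -0.0085 tz 0.0262 turn -0.0004 cur [0.6643 0.1841 0.1979] 87.78
[ 0.19923286  0.29050229 -1.34271252]
160 [(264, array([0.662, 0.246, 0.213])), (270, array([0.665, 0.246, 0.215])), (276, array([0.667, 0.247, 0.217])), (282, array([0.67 , 0.246, 0.216])), (288, array([0.673, 0.246, 0.214]))]
200 [(252, array([0.653, 0.221, 0.184])), (258, array([0.656, 0.219, 0.179])), (264, array([0.661, 0.228, 0.212])), (270, array([0.664, 0.229, 0.216])), (276, array([0.667, 0.229, 0.217])), (282, array([0.669, 0.228, 0.216])), (288, array([0.672, 0.228, 0.214]))]
230 [(252, array([0.653, 0.206, 0.19 ])), (258, array([0.655, 0.203, 0.183])), (264, array([0.66 , 0.213, 0.212])), (270, array([0.663, 0.214, 0.216])), (276, array([0.666, 0.215, 0.217])), (282, array([0.669, 0.215, 0.217])), (288, array([0.672, 0.214, 0.215])), (300, array([0.679, 0.205, 0.192])), (306, array([0.682, 0.205, 0.192]))]
300 [(240, array([0.651, 0.193, 0.241])), (246, array([0.651, 0.185, 0.227])), (252, array([0.654, 0.184, 0.227])), (258, array([0.657, 0.185, 0.228])), (264, array([0.66 , 0.185, 0.228])), (270, array([0.662, 0.184, 0.226])), (276, array([0.665, 0.184, 0.227])), (282, array([0.668, 0.184, 0.227])), (288, array([0.67 , 0.184, 0.227])), (294, array([0.673, 0.184, 0.228])), (300, array([0.676, 0.184, 0.227])), (306, array([0.679, 0.184, 0.227])), (312, array([0.681, 0.188, 0.234])), (318, array([0.682, 0.193, 0.242])), (324, array([0.685, 0.193, 0.243]))]
```

View pics/c26.png

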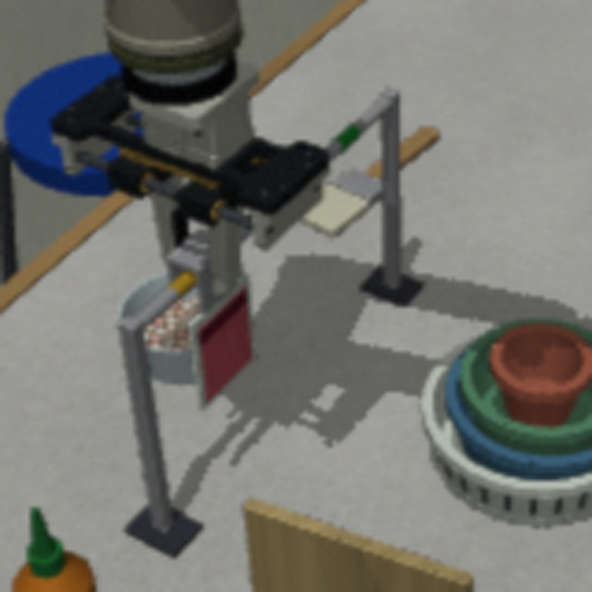

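View pics/wrist26.png

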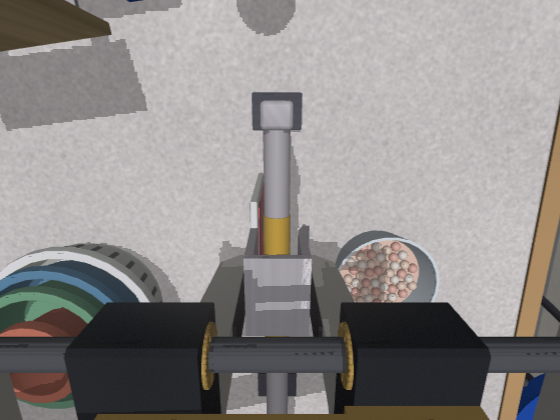

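Emit:
drive_tool(steps=[{"tx":0,"ty":0,"tz":0.01,"turn":0,"jaw":0.25},{"tx":0,"ty":0,"tz":0.018,"turn":0,"jaw":0.25},{"tx":0,"ty":0,"tz":0.018,"turn":0,"jaw":0.25},{"tx":0,"ty":0,"tz":0.018,"turn":0,"jaw":0.25}])

```text
t: 27.3
tool_pos: [0.6639, 0.184, 0.1914]
orientation: [2.264, 2.178, 0.001]
force: [-0.2, 0.4, 2.2]
opening: 0.0296
```

Run:
```python
from h import *
im,d,c=cam('wrist'); P=pts(im,d,c)
s=robot.read_state(); print(s['force'],s['tool_pos'])
print([np.round(P[300,u,2],4) for u in range(252,306,6)], np.median(P[270:320,255:300,2]), np.median(P[180:225,272:282,2]))
```

```text
[ 0.1484256  -0.02206931  1.72962037] [0.66390857 0.1839292  0.19135199]
[np.float64(0.22), np.float64(0.2204), np.float64(0.2206), np.float64(0.2208), np.float64(0.2201), np.float64(0.221), np.float64(0.2215), np.float64(0.2202), np.float64(0.2202)] 0.22055197726383016 0.216411902739508
```

The bridge is on the tube (bridge top 0.2206, tube top 0.2164, slight upward reaction). I'll slide along −tool x in two stages.

Emit:
drive_tool(steps=[{"tx":-0.04,"ty":0,"tz":0,"turn":0,"jaw":0.25},{"tx":-0.09,"ty":0,"tz":0,"turn":0,"jaw":0.25},{"tx":-0.14,"ty":0,"tz":0,"turn":0,"jaw":0.25},{"tx":-0.19,"ty":0,"tz":0,"turn":0,"jaw":0.25},{"tx":-0.24,"ty":0,"tz":0,"turn":0,"jaw":0.25},{"tx":-0.29,"ty":0,"tz":0,"turn":0,"jaw":0.25},{"tx":-0.32,"ty":0,"tz":0,"turn":0,"jaw":0.25},{"tx":-0.32,"ty":0,"tz":0,"turn":0,"jaw":0.25}])

```text
t: 28.15
tool_pos: [0.6601, 0.0856, 0.1913]
orientation: [2.265, 2.175, -0.001]
force: [0.8, -3.1, 3.9]
opening: 0.0297
```

```bash
cat > chk.py <<'E'
from h import *
import sys
im,d,c=cam('wrist'); P=pts(im,d,c)
s=robot.read_state(); print(s['force'],s['tool_pos'],s['opening'])
print('bridge z',np.median(P[270:320,255:300,2]),'bridge x',np.round(P[300,[248,308]],4).tolist(), 'rail',np.median(P[180:225,272:282,2]))
v=200; print([ (u,*np.round(P[v,u],4)) for u in range(240,310,4) if P[v,u,2]>.205])
cv2.imwrite(f'pics/wrist{sys.argv[1]}.png',im)
im,d,c=cam('side'); cv2.imwrite(f'pics/side{sys.argv[1]}.png',im); np.save(f'pics/side{sys.argv[1]}d.npy',d)
cv2.imwrite(f'pics/c{sys.argv[1]}.png',cv2.resize(im[140:300,200:360],None,fx=3.7,fy=3.7,interpolation=cv2.INTER_CUBIC))
E
python3 chk.py 28; python3 -c "
from h import *
go(.6541,-.0075,.1913,87.85)"
```

```text
[-0.21235903 -3.69797399  4.10230822] [0.66009327 0.08622609 0.19131485] 0.029711379859851936
bridge z 0.2204973811251859 bridge x [[0.6481, 0.0871, 0.2216], [0.6754, 0.085, 0.2201]] rail 0.21637477998785076
[(264, np.float64(0.6574), np.float64(0.1311), np.float64(0.2124)), (268, np.float64(0.6593), np.float64(0.132), np.float64(0.216)), (272, np.float64(0.661), np.float64(0.1323), np.float64(0.2172)), (276, np.float64(0.6627), np.float64(0.1321), np.float64(0.2167)), (280, np.float64(0.6644), np.float64(0.1321), np.float64(0.2169)), (284, np.float64(0.6662), np.float64(0.1318), np.float64(0.2161)), (288, np.float64(0.6679), np.float64(0.1312), np.float64(0.2142))]
tx -0.3150 ty -0.0076 tz 0.0004 turn -0.0007 cur [0.6601 0.0868 0.1913] 87.72
```

View pics/c28.png

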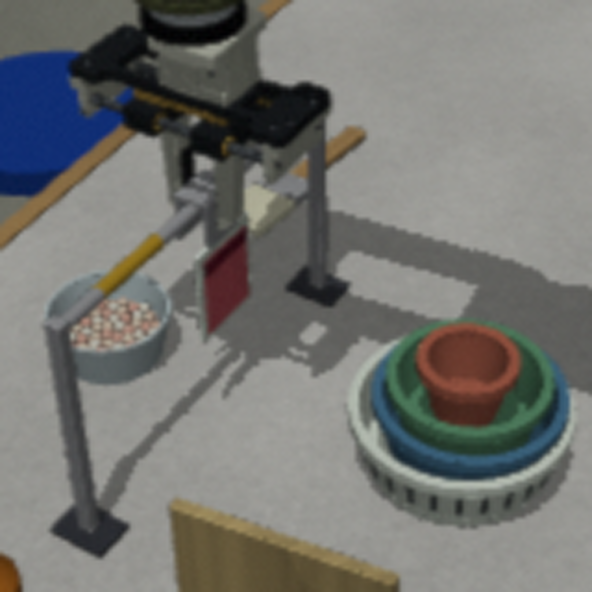

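View pics/wrist28.png

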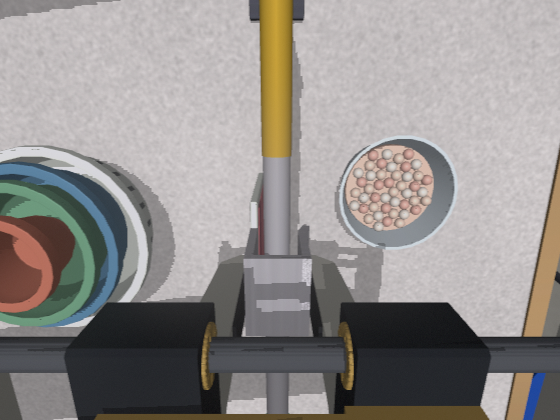

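Emit:
drive_tool(steps=[{"tx":-0.05,"ty":0,"tz":0,"turn":0,"jaw":0.25},{"tx":-0.1,"ty":0,"tz":0,"turn":0,"jaw":0.25},{"tx":-0.15,"ty":0,"tz":0,"turn":0,"jaw":0.25},{"tx":-0.2,"ty":-0.002,"tz":0,"turn":0,"jaw":0.25},{"tx":-0.25,"ty":-0.002,"tz":0,"turn":0,"jaw":0.25},{"tx":-0.29,"ty":-0.002,"tz":0,"turn":0,"jaw":0.25},{"tx":-0.315,"ty":-0.002,"tz":0,"turn":0,"jaw":0.25},{"tx":-0.315,"ty":-0.002,"tz":0,"turn":0,"jaw":0.25},{"tx":-0.315,"ty":-0.002,"tz":0,"turn":0,"jaw":0.25}])

```text
t: 29.15
tool_pos: [0.6556, -0.009, 0.1913]
orientation: [2.265, 2.175, -0.002]
force: [-0.1, -3.9, 6.1]
opening: 0.0296
```

```bash
python3 chk.py 29; python3 -c "
from h import *
go(.6541,-.0075,.1913,87.85)
im,d,c=cam('top');cv2.imwrite('pics/top29.png',im)"
```

```text
[-1.30842577 -2.92838217  4.83880884] [ 0.65560876 -0.00900847  0.19132173] 0.029586272525196924
bridge z 0.2204860786664632 bridge x [[0.6436, -0.0079, 0.2209], [0.671, -0.0097, 0.2199]] rail 0.21624594084622864
[(268, np.float64(0.6547), np.float64(0.0371), np.float64(0.2148)), (272, np.float64(0.6565), np.float64(0.0374), np.float64(0.216)), (276, np.float64(0.6582), np.float64(0.0374), np.float64(0.2164)), (280, np.float64(0.6599), np.float64(0.0373), np.float64(0.2161)), (284, np.float64(0.6616), np.float64(0.0373), np.float64(0.2166)), (288, np.float64(0.6634), np.float64(0.0369), np.float64(0.2152)), (292, np.float64(0.6652), np.float64(0.0359), np.float64(0.2117))]
tx 0.0048 ty -0.0053 tz 0.0000 turn -0.0009 cur [ 0.6556 -0.009   0.1913] 87.69
```

View pics/c29.png

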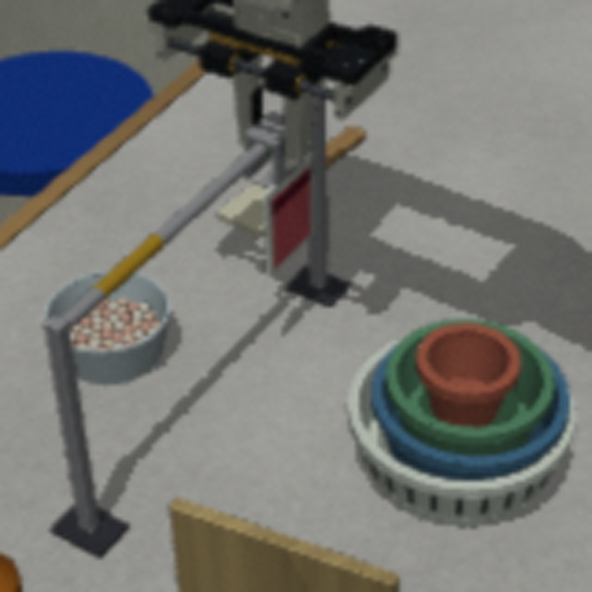

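View pics/wrist29.png

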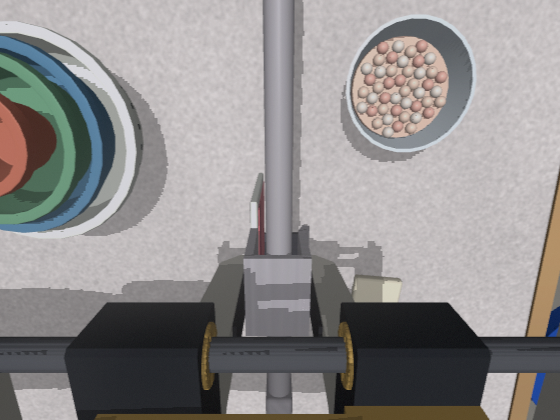

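The ticket is at the mark (hidden under the bridge), about 1.5 mm past. I'll nudge it back, release, and compare in the top view.

Emit:
drive_tool(steps=[{"tx":0.006,"ty":0,"tz":0,"turn":0,"jaw":0.25},{"tx":0.006,"ty":0,"tz":0,"turn":0,"jaw":0.25},{"tx":0.006,"ty":0,"tz":-0.005,"turn":0,"jaw":0.25},{"tx":0.006,"ty":0,"tz":-0.005,"turn":0,"jaw":0.36},{"tx":0.006,"ty":0,"tz":-0.005,"turn":0,"jaw":0.4},{"tx":0.006,"ty":0,"tz":-0.005,"turn":0,"jaw":0.45},{"tx":0.006,"ty":0,"tz":-0.005,"turn":0,"jaw":0.5},{"tx":0.006,"ty":0,"tz":-0.005,"turn":0,"jaw":0.5}])

```text
t: 30.1
tool_pos: [0.6557, -0.0045, 0.1924]
orientation: [-2.264, -2.178, 0.0]
force: [0.2, -0.0, 0.7]
opening: 0.0463
```

```bash
python3 chk.py 30
```

```text
[-0.61512831 -0.26630499  1.00370184] [ 0.65574465 -0.00448812  0.19247795] 0.046386017383637734
bridge z 0.22050559155835656 bridge x [[0.6434, -0.0052, 0.2193], [0.671, -0.0046, 0.2219]] rail 0.21635790358032264
[(268, np.float64(0.6547), np.float64(0.0412), np.float64(0.2145)), (272, np.float64(0.6565), np.float64(0.0415), np.float64(0.2161)), (276, np.float64(0.6582), np.float64(0.0414), np.float64(0.2157)), (280, np.float64(0.66), np.float64(0.0415), np.float64(0.2163)), (284, np.float64(0.6617), np.float64(0.0412), np.float64(0.2154)), (288, np.float64(0.6634), np.float64(0.0413), np.float64(0.2163)), (292, np.float64(0.6652), np.float64(0.0405), np.float64(0.2135))]
```

View pics/wrist30.png

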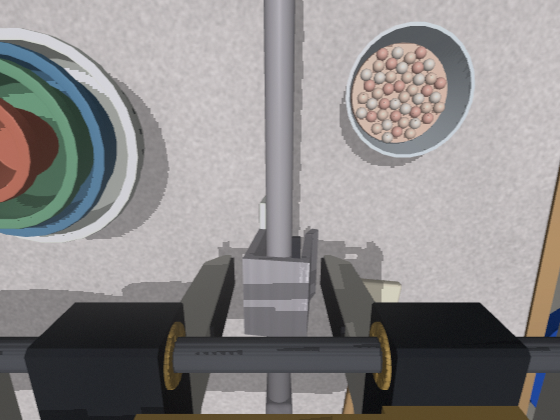

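View pics/c30.png

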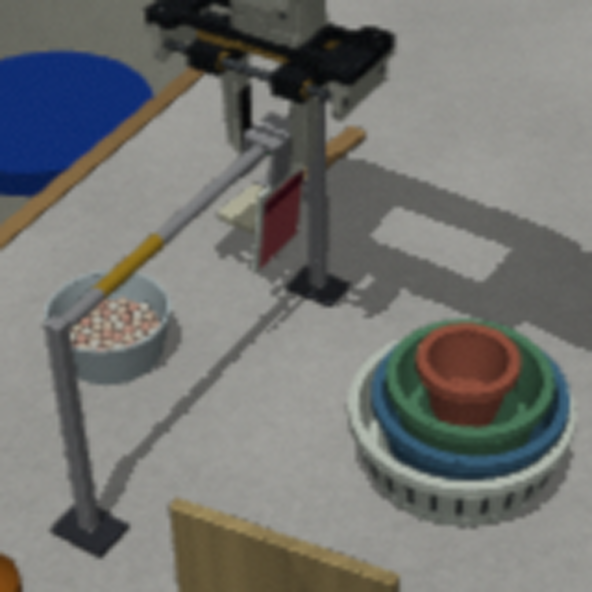

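It is released and hanging with its natural tilt. I'll open wider, rise straight up, then retreat.

Emit:
drive_tool(steps=[{"tx":0,"ty":0,"tz":0,"turn":0,"jaw":0.65},{"tx":0,"ty":0,"tz":0,"turn":0,"jaw":0.65},{"tx":0,"ty":0,"tz":-0.05,"turn":0,"jaw":0.65},{"tx":0,"ty":0,"tz":-0.15,"turn":0,"jaw":0.65},{"tx":0,"ty":0,"tz":-0.3,"turn":0,"jaw":0.65},{"tx":0,"ty":0,"tz":-0.4,"turn":0,"jaw":0.65},{"tx":0,"ty":-0.15,"tz":-0.4,"turn":0,"jaw":0.65},{"tx":-0.15,"ty":-0.3,"tz":-0.4,"turn":0,"jaw":0.65},{"tx":-0.3,"ty":-0.4,"tz":-0.4,"turn":0,"jaw":0.65},{"tx":-0.6,"ty":-0.4,"tz":-0.4,"turn":0,"jaw":0.65},{"tx":-0.8,"ty":-0.4,"tz":-0.4,"turn":0,"jaw":0.65},{"tx":-0.8,"ty":-0.4,"tz":-0.4,"turn":0,"jaw":0.65}])

```text
t: 31.4
tool_pos: [0.5273, -0.227, 0.3147]
orientation: [2.262, 2.177, 0.001]
force: [0.5, -0.1, 0.6]
opening: 0.0607
```

```bash
cat > tick.py <<'E'
from h import *
import sys
t=sys.argv[1]
im,d,c=cam('top'); cv2.imwrite(f'pics/top{t}.png',im); np.save(f'pics/top{t}d.npy',d)
i2,d2,c2=cam('side'); cv2.imwrite(f'pics/side{t}.png',i2); np.save(f'pics/side{t}d.npy',d2)
P=pts(im,d,c); 
a=im[170:200,260:330]; b=cv2.imread('pics/top0.png')[170:200,260:330]
cv2.imwrite(f'pics/ct{t}.png',np.vstack([cv2.resize(b,None,fx=10,fy=9,interpolation=cv2.INTER_NEAREST),cv2.resize(a,None,fx=10,fy=9,interpolation=cv2.INTER_NEAREST)]))
m=np.zeros((420,560),bool); m[165:200,262:318]=1
m&=(P[...,2]>.2)&(P[...,2]<.235)
for v in range(172,192): 
    us=np.nonzero(m[v])[0]; print(v,(us.min(),us.max(),len(us)) if len(us) else '')
cv2.imwrite(f'pics/c{t}.png',cv2.resize(i2[120:300,200:380],None,fx=3.3,fy=3.3,interpolation=cv2.INTER_CUBIC))
E
python3 tick.py 31
```

```text
172 
173 
174 
175 
176 
177 (np.int64(282), np.int64(293), 12)
178 (np.int64(282), np.int64(298), 17)
179 (np.int64(282), np.int64(298), 17)
180 (np.int64(282), np.int64(298), 17)
181 (np.int64(262), np.int64(298), 37)
182 (np.int64(262), np.int64(317), 55)
183 (np.int64(262), np.int64(317), 55)
184 (np.int64(262), np.int64(317), 56)
185 (np.int64(262), np.int64(317), 56)
186 (np.int64(282), np.int64(317), 36)
187 (np.int64(282), np.int64(317), 17)
188 (np.int64(281), np.int64(298), 18)
189 (np.int64(281), np.int64(298), 18)
190 (np.int64(286), np.int64(298), 13)
191
```

View pics/ct31.png

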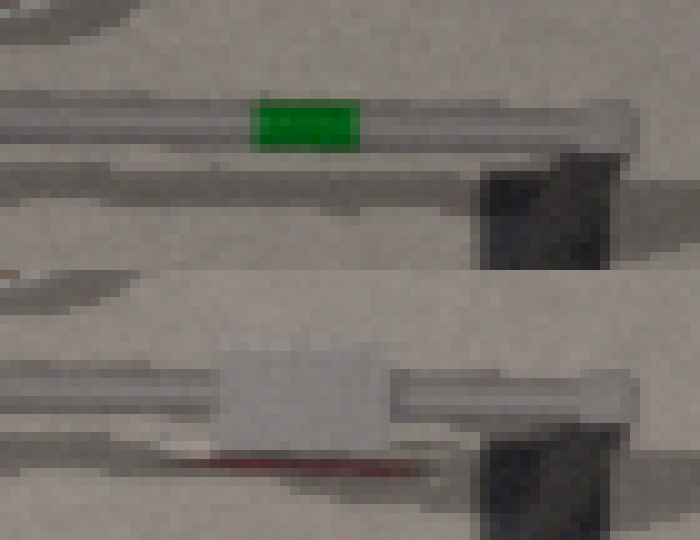

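View pics/c31.png

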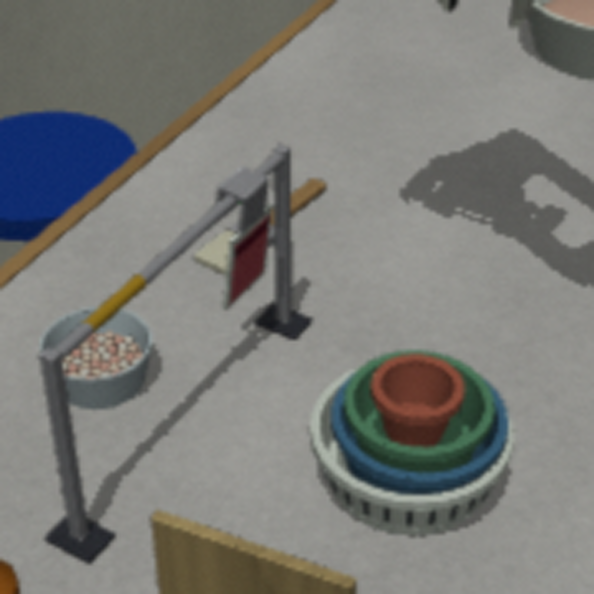

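In the top view the mark spans cols 285–296 and the bridge spans 282–299. Both centre on 290.5, so they agree to about 1 mm. One last check of the bowls and bystanders.

```bash
for b in red green blue; do python3 rim.py $b 31; done
python3 - <<'E'
from h import *
a=cv2.imread('pics/top0.png'); b=cv2.imread('pics/top31.png')
c=robot.get_calibration('top')
d=np.load('pics/top31d.npy'); print('white',{k:np.round(v[1],4) for k,v in bowls(b,d,c,names=('white',)).items()})
for n,(u0,u1,v0,v1) in {'oil':(125,162,178,212),'tub':(234,280,130,178),'brush':(322,404,144,175)}.items():
    print(n,np.abs(a[v0:v1,u0:u1].astype(int)-b[v0:v1,u0:u1]).mean().round(2))
print(robot.read_state()['t'],robot.read_state()['force'])
E
```

```text
red slopes deg [ 0.50371697 -0.06383448] circle 0.4650145460437805 0.04987893683103087 0.04395221359365001 z 0.11839157356801437 303
green slopes deg [0.09448203 0.10081691] circle 0.4414763416457874 0.05820797228697336 0.060259539477062765 z 0.10036934002292608 512
blue slopes deg [0.03930908 0.02438308] circle 0.4404175636321779 0.057114159897208916 0.07228280788644215 z 0.08228508437179181 566
white {'white': array([0.4463, 0.0567, 0.0857])}
oil 7.05
tub 8.26
brush 8.82
31.5 [ 0.15552118  0.28681151 -0.48596666]
```

View pics/top31.png

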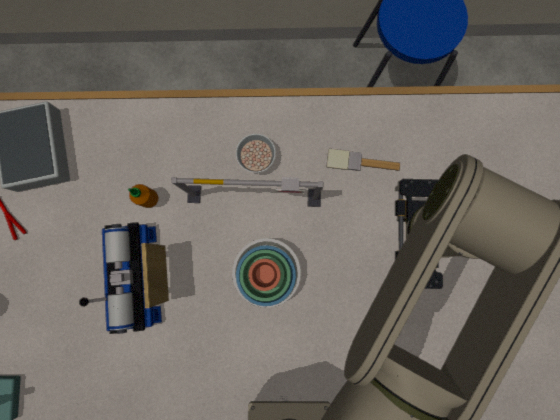

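All is in place: rims at 0.082, 0.100 and 0.118, and the bystanders at the same pixels as at the start. The red circle fit is off only because it picked up the card's colour. I'll hand in.

```bash
python3 -c "
from h import *
a=cv2.imread('pics/top0.png').astype(int); b=cv2.imread('pics/top31.png').astype(int); print('bench noise',abs(a-b)[110:128,200:400].mean())
print(robot.close_job())"
```

```text
bench noise 9.437129629629629
the job is handed in; nothing more can be done
None
```

The job is handed in at about 31.5 s. The bowls are nested in the white one, and the lot ticket hangs on the rail centred on the green mark.

- **Bowls:** I nested blue, green and red in that order inside white; there was no yellow bowl at the start. Partway through, the blue bowl shifted about 8 mm inside white, probably the announced knock. I re-measured it and placed green on the new centre. The last check showed level rims at 82, 100 and 118 mm, the expected 18 mm steps.
- **Ticket:** I lifted it off the guard, hooked it on the yellow stretch and slid it along in contact with the tube to the mark, then let go. In the top view the bridge and the mark both centre on column 290.5, which agrees to about 1 mm. I nudged it back before releasing, and the gripper moved about 4.5 mm where I had asked for 2 mm. The final view still showed it centred.
- **Bystanders:** The oil bottle, tub and brush look unmoved; picture differences there (7–9) were no larger than on bare bench (9.4).
- **Disagreements:** The last circle fit for red was wrong because it picked up the ticket card's colour, though its height was right and the fit before it was clean. The side camera read positions about 2 mm off from the top camera throughout.

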